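# Set the cake-box ramp to its slip angle and mark it with the wedge

## Task

Lift the slate display ramp slowly by its bar until the cake carton slips down to the lip by itself; stop right there, before the yellow telltale block above it slips too, and leave the ramp standing at that angle (its stiff hinge holds it). Then mark the angle: slide the orange wedge along the board, thin end first, until its slope bears lightly (a few newtons) on the ramp's brass side pin, without shoving the ramp up, and let go. Do not touch the carton or the telltale, let the carton rush down, or disturb the other things.

Things in the scene. Friction and masses are not known exactly. Their poses are not given: they have to be found in the camera images.
- base: fixed wooden board on the table, 12 mm thick, spanning x -135 to 155, y -200 to 200 mm from its origin (on its underside). x is parallel to the hinge, y runs from the hinge end to the ramp's free end. The ramp stands over x -105 to 5 mm; the wedge's lane runs beside it along y, at about x = 85 mm, with a ticked white strip at x = 135 mm.
- ramp: black slate ramp, steel rims, 110 mm wide, 235 long, 0.45 kg. Origin on the hinge axis at base (-50, -140, 45) mm; x along the hinge, y up the ramp, z out of the deck (deck top at z = 4 mm). Flat at first; tilting turns it about +x, up to 0.75 rad. Its stiff hinge (1.2 N m) holds any angle; lifting takes some 7 N at the bar. The carton slips somewhere between 0.27 and 0.5 rad.
- bar (a point): middle of the ramp's round steel lifting bar, 12 mm thick, parallel to the hinge, at ramp (0, 280, 0) mm; 74 mm free between its two stays, 39 mm free between it and the ramp's end; 45 mm above the table at the start. It can be pinched from above, fingers on its two long sides, and turns in the grip as the ramp tilts.
- lip (a point): foot of the stop lip at the hinge end of the ramp, at ramp (0, 6, 4) mm, on the deck surface and on the lip's face towards the carton; axes as the ramp. The lip is 26 mm high.
- pin (a point): middle of the slot that holds the brass side pin, taken where the middle of the wedge's lane is crossed, at ramp (135, 110, 0) mm. The round pin, 12 mm thick, sticks out of the ramp's side over the lane, from ramp x 60 to 165 mm, parallel to the hinge; it is clamped anywhere in its slot, so its axis lies up to 4 mm above or below this point (along the ramp's z), differently each time.
- carton: cream cake carton with a pink band and brown window, 82 mm (x) by 80 mm (y) by 45 mm tall, 0.14 to 0.28 kg, lying loose on the upper part of the ramp; origin in the middle of its underside. At the lip its origin is 40 mm up the ramp from lip.
- telltale: small yellow block with rubber feet, 40 (x) by 22 (y) by 18 mm, 0.04 kg, loose near the ramp's upper edge, above the carton, 200 mm or more from the lip; origin mid-underside. It grips a little better than the carton: it starts to slip about 0.06 to 0.09 rad after the carton does.
- wedge: loose orange wedge, 0.15 kg, 40 mm wide (x), 130 long (y), on the board beside the ramp, past the pin. Origin mid-underside. Thin end at y = -65, 45 mm tall; its top slopes up to 90 mm at y = 15; from there to y = 65 a flat-topped block 90 tall, to be gripped from above across the 40 mm width. Slid towards base -y, its slope comes to bear under the pin.
- slope (a point): middle of the wedge's sloping face, at wedge (0, -25, 67.5) mm; its z axis points out of the face, its y axis up the slope (29.4 degrees), x as the wedge's. The face is 92 mm long. When the pin bears on it, the pin's true axis lies 6 mm above it.
- tart: fruit tart, 54 mm across, 25 mm tall, standing on the base board at its hinge end, beyond the wedge's lane (leave alone)
- cupcake_blue: blue-iced cupcake, 66 mm across, 77 mm tall, on the table past the ramp's free end (leave alone)
- cupcake_pink: pink-iced cupcake, 66 mm across, 77 mm tall, on the table past the free end (leave alone)
- jam_jar: jam jar, 66 mm across, 90 mm tall (leave alone)
- mug: blue mug, 80 mm across, 90 mm tall (leave alone)
- plate: white plate, 180 mm across, 20 mm tall (leave alone)
Mind the look-alikes: they are no part of the job. Leave any purple look-alike of the carton alone. There is more than one size of the telltale; the one meant has the size given above.

How it is judged:
By the outcome, as a careful person would: the job done as asked, in the order asked, and still so for the second after the job is handed in, with the robot touching nothing.
It also fails if it takes over 72 s, if anything falls off the work surface, if the arm or the gripper's body presses on something with over 40 N, if the wrist force passes 120 N, or if a joint passes its speed limit or range.

## Robot

A 6-joint arm with a two-finger parallel gripper is mounted at the origin on the work surface. World frame = base frame: x ahead of the robot, y to its left, z up, the work surface at z = 0. Lengths are in m, angles in rad, forces in N, time in s.
With the tool pointing down it reaches from about 0.4 to 0.825 m from the base axis. Payload 7 kg.
Tool frame: the origin (TCP) lies at the very end of the fingers, on their centre line; the grasp point (between the pads) lies 19 mm behind it; z points along the fingers, y is the direction in which the jaws open and shut (so a half turn about z gives the same grasp; the last joint's range is limited). The gripper opens to 88 mm and grips with 3 to 60 N. Pads are 19 mm wide; open, the fingers measure 130 mm over their backs; the gripper's body (78 mm by 193 mm) begins 47 mm behind the grasp point.
Start: joints at [-0.857, 0.359, 0.012, 0, -1.224, -0.288], TCP at [0.279, -0.615, 0.227] pointing down, gripper open.
Joint ranges: [-3.07, 3.07], [-1.43, 2.12], [-1.02, 1.25], [-3.03, 1.67], [-3.05, -0], [-3.03, 3.03]. Speed limits (rad/s): [2.39, 2.39, 3.01, 3.14, 3.14, 3.14].

## Interface

Orientations are given as [roll, pitch, yaw] about the fixed x, y, z axes, in that order (R = Rz(yaw) Ry(pitch) Rx(roll)).
In Python, from station import arm gives the robot as it stands.
- The arm moves only by the shell command python3 -m inch 'ROWS' [FORCE]. ROWS is text: rows parted by semicolons, each of 7 numbers parted by spaces: the closure, from 0 (fully open) to 1 (shut), then the shift along the tool's x, y, z each as a share of 300 mm, from -1 to 1, then the turn, a rotation vector about the tool's x, y, z each as a share of 60 degrees, from -1 to 1. In form: grip tx ty tz rx ry rz; .... A call has 1 to 12 rows; each row is the pose to reach, as a shift and turn from the pose commanded when the call began, along the tool's axes at that moment; what a row does not reach only later rows make up. A row lasts 1/10 s, in which the tool goes at most 50 mm and 8.59 degrees, less where a joint would pass 70% of its speed; a pose out of reach is approached as far as the arm can. A call with a number of a shift or a turn outside -1 to 1 is refused whole. A call with a gripper value outside its range is refused whole. The fingers move at their own pace and stop on an object; FORCE is the grip in N (left out, the last holds). Time passes only in rows, so rows that repeat a pose let the fingers close. It gives the time, the measured TCP pose, the force and the opening at its end, in the units of the state.
- arm.get_state(): the state, without advancing time (a new reading comes with each control period).
- arm.grab_frame(name): name is "scene" or "side" or "wrist"; returns a dict with "img" (420x560x3 uint8, red, green, blue), "range_z" (420x560 float32, m along the optical axis (not along the pixel's ray), 0 where there is no reading), "fx", "fy", "cx", "cy" (pixels), "extrinsics" (4x4, takes a point from world to camera coordinates); the wrist camera has in their place "tool_from_camera" (4x4, takes a point from camera to tool coordinates, whose origin is the TCP and whose axes are the flange's). Camera axes: x right, y up, looking along -z (the intrinsics and any distortion apply to the point x, -y, -z); pixel columns grow to the right and rows downward; lengths in m; the calibration is good to about 2 mm. A picture is of the moment at which its call begins: read the wrist's pose just before it.
- arm.job_done(): hands the job in, once; it reports no verdict.
The state is a dict: "t": time; "q": joint angles; "qd": joint speeds; "joint_efforts": joint torques, N m; "eef_pos": TCP position; "ee_rot": TCP orientation; "force": force on the tool from outside, world axes, zero at the start; "moment": the same for the moment, N m; "width": finger opening in m.
Only numpy, scipy, OpenCV 4.12 (cv2) and the standard library are available. Lean on these libraries where they do the work, as an engineer would, in place of code of your own. Each camera call takes 0.05 s, during which the arm holds its last target.

## Working session

There is one attempt and no reset: what is moved stays moved. The work goes in short steps, Python scripts to look and compute and a shell command to move; the robot and the scene stay as the last step left them, time stands still between calls to the robot, and variables do not carry over. Pictures are saved under pics/ and viewed, and the job is handed in when it is done.

```bash
ls; mkdir -p pics
cat > h.py <<'E'
import numpy as np,cv2
from station import arm
def grab(n,save=None):
    f=arm.grab_frame(n)
    if save: cv2.imwrite('pics/'+save,cv2.cvtColor(f['img'],cv2.COLOR_RGB2BGR))
    return f
def world(f,u,v,z=None):
    E=np.array(f['extrinsics']);Ei=np.linalg.inv(E)
    d=f['range_z'][int(v),int(u)]
    r=np.array([(u-f['cx'])/f['fx'],-(v-f['cy'])/f['fy'],-1])
    if z is None: return (Ei@np.r_[r*d,1])[:3]
    o=Ei[:3,3];w=Ei[:3,:3]@r
    return o+w*(z-o[2])/w[2]
def pts(f):
    h,w=f['range_z'].shape
    u,v=np.meshgrid(np.arange(w),np.arange(h));d=f['range_z']
    P=np.stack([(u-f['cx'])/f['fx']*d,-(v-f['cy'])/f['fy']*d,-d],-1)
    Ei=np.linalg.inv(np.array(f['extrinsics']))
    W=P@Ei[:3,:3].T+Ei[:3,3]; W[d==0]=np.nan
    return W
E
python3 - <<'E'
from h import *
for n in('scene','side'):
    f=grab(n,n+'0.png'); print(f.keys() if n=='scene' else '', f['fx'],np.linalg.inv(f['extrinsics']).round(3))
    np.savez('/tmp/'+n+'0.npz',**{k:v for k,v in f.items()})
s=arm.get_state();print(s)
E
```

```text
pics
dict_keys(['img', 'range_z', 'fx', 'fy', 'cx', 'cy', 'extrinsics']) 418.201637372094 [[ 0.559 -0.69   0.459  0.968]
 [ 0.829  0.474 -0.297 -0.297]
 [-0.012  0.546  0.837  0.975]
 [ 0.     0.     0.     1.   ]]
 393.7835219474206 [[-0.683  0.473 -0.556 -0.245]
 [-0.73  -0.429  0.532  0.717]
 [ 0.013  0.769  0.639  0.911]
 [ 0.     0.     0.     1.   ]]
{'t': 0.1, 'q': array([-8.56913537e-01,  3.59334884e-01,  1.11798959e-02, -2.89405973e-04,
       -1.22409826e+00, -2.88064615e-01]), 'qd': array([ 0.00017919, -0.00134973,  0.0030099 ,  0.00272075,  0.00037821,
       -0.00049173]), 'joint_efforts': array([-1.46864400e-03, -5.84161305e+01,  2.93751884e+01,  7.01547414e+00,
        1.02115722e-02, -4.15409863e-05]), 'eef_pos': array([ 0.27859809, -0.61436301,  0.22571994]), 'ee_rot': array([ 3.14011846e+00, -1.53078278e-04, -2.71587290e+00]), 'force': array([-0.3349585 , -0.17843741, -0.07869662]), 'moment': array([-0.02471884,  0.04431888, -0.01926479]), 'width': 0.08772559259329944}
```

View pics/scene0.png

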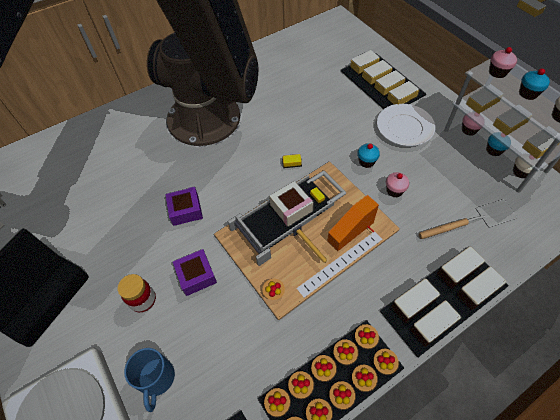

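View pics/side0.png

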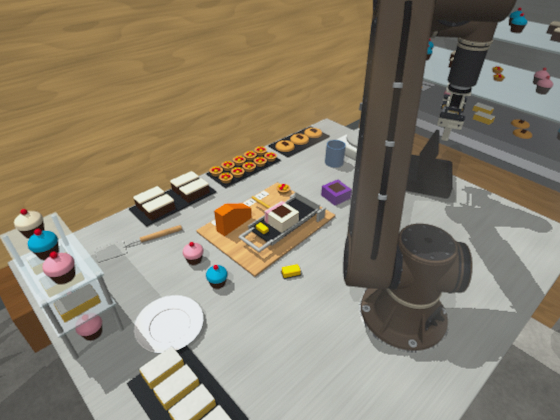

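The scene view shows the board around (306,240), with the hinge/lip end at lower left (250,245) and the bar at upper right (330,180). The carton is at (291,202) and the wedge at (353,222). There are two yellow blocks: one on the ramp at (317,195) and one on the table at (291,160). The one on the ramp above the carton fits the description.

Run:
```python
from h import *
f=dict(np.load('/tmp/scene0.npz'));W=pts(f)
im=cv2.cvtColor(f['img'],cv2.COLOR_RGB2BGR)
cv2.imwrite('pics/crop0.png',cv2.resize(im[140:330,200:410],None,fx=3.1,fy=3.1,interpolation=cv2.INTER_CUBIC))
hsv=cv2.cvtColor(im,cv2.COLOR_BGR2HSV)
print(im[235,230],im[200,390-10],hsv[235,230],hsv[285,275+10])
for nm,lo,hi,roi in[('board',(8,60,80),(22,190,255),(200,140,410,330)),('orange',(5,200,80),(14,255,255),(310,190,390,260)),('yellow',(22,180,80),(35,255,255),(270,140,340,215))]:
    m=cv2.inRange(hsv,lo,hi);k=np.zeros_like(m);k[roi[1]:roi[3],roi[0]:roi[2]]=255;m&=k
    n,l,s,c=cv2.connectedComponentsWithStats(m)
    for i in range(1,n):
        if s[i,4]<25: continue
        P=W[(l==i)];P=P[np.isfinite(P[:,0])]
        print(nm,s[i],np.median(P,0).round(4),P.min(0).round(4),P.max(0).round(4))
m=cv2.inRange(hsv,(8,50,60),(24,200,255));k=np.zeros_like(m);k[140:330,200:410]=255;m&=k
B=m>0; P=W[B];P=P[np.abs(P[:,2]-.012)<.005]
print(len(P),P[:,2].mean())
r=cv2.minAreaRect((P[:,:2]*1000).astype(np.float32));print(r,cv2.boxPoints(r))
```

```text
[101 142 182] [128 128 124] [ 15 113 182] [ 17 114 170]
board [ 214  162  186  158 7694] [ 0.5755 -0.0296  0.0114] [ 0.3794 -0.1771 -0.0045] [0.6886 0.2378 0.1023]
board [313 176  28  23 310] [0.45   0.1573 0.0115] [0.4098 0.1189 0.0061] [0.5068 0.1765 0.0511]
board [356 324  20   6  70] [ 0.8178 -0.0063  0.0257] [ 0.8072 -0.0309  0.0064] [0.8359 0.0059 0.0324]
orange [ 328  195   51   55 1018] [0.6135 0.1177 0.0728] [0.5763 0.0564 0.0107] [0.6271 0.1904 0.1055]
yellow [283 154  18  13 193] [0.3196 0.1268 0.0223] [0.2964 0.0996 0.0038] [0.3393 0.1569 0.0274]
yellow [310 187  15  16 134] [0.485  0.0978 0.0651] [0.4619 0.0872 0.0465] [0.5013 0.1186 0.0706]
7413 0.011327010168618616
((448.08367919921875, 25.198501586914062), (716.877685546875, 400.6478576660156), 3.1762826442718506) [[  79.09589   205.35425 ]
 [ 101.295044 -194.67813 ]
 [ 817.0715   -154.95724 ]
 [ 794.8723    245.07513 ]]
```

View pics/crop0.png

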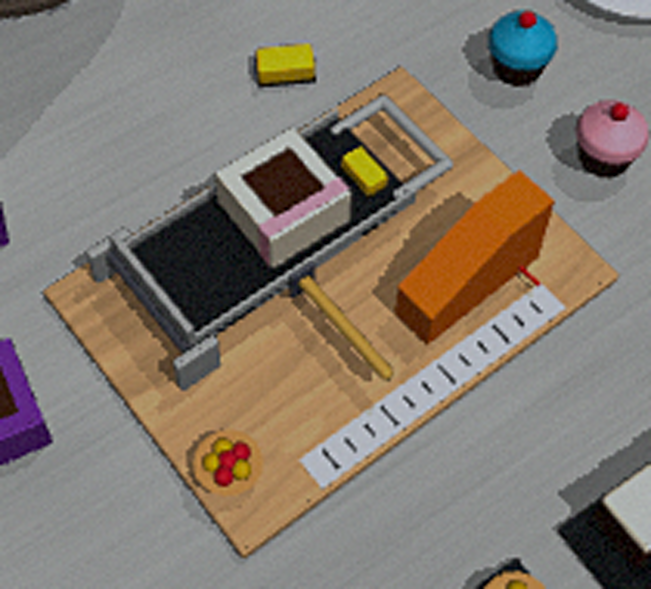

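The crop confirms that the yellow block on the ramp (crop (365,170)) is the small telltale. The loose one at (285,63) is larger and lies on the table. Next I'll fit the board, ramp and wedge poses.

Run:
```python
from h import *
for n,roi in(('scene',(205,150,405,325)),('side',(185,170,345,275))):
    f=dict(np.load(f'/tmp/{n}0.npz'));W=pts(f)
    im=cv2.cvtColor(f['img'],cv2.COLOR_RGB2BGR);hsv=cv2.cvtColor(im,cv2.COLOR_BGR2HSV)
    m=cv2.inRange(hsv,(8,70,60),(24,220,255));k=np.zeros_like(m);k[roi[1]:roi[3],roi[0]:roi[2]]=255;m&=k
    m[(np.abs(W[...,2]-.012)>.006)]=0
    m=cv2.morphologyEx(m,cv2.MORPH_OPEN,np.ones((2,2)))
    # cast rays at z=.012
    vs,us=np.nonzero(m);P=np.array([world(f,u,v,.012) for u,v in zip(us,vs)])[:,:2]
    P=P[(P[:,0]>.35)&(P[:,0]<.75)]
    # keep connected in m
    nn,l,s,c=cv2.connectedComponentsWithStats(cv2.dilate(m,np.ones((5,5))));i=1+np.argmax(s[1:,4])
    ok=l[vs,us]==i
    P=np.array([world(f,u,v,.012) for u,v in zip(us[ok],vs[ok])])[:,:2]
    r=cv2.minAreaRect((P*1000).astype(np.float32));print(n,r,cv2.boxPoints(r).round(1).tolist())
    # orange top
    mo=cv2.inRange(hsv,(3,180,60),(14,255,255))
    Q=W[(mo>0)&(np.abs(W[...,2]-.102)<.0025)&(np.abs(W[...,0]-.6)<.08)&(np.abs(W[...,1]-.13)<.1)];print('wedge top',len(Q),Q.mean(0))
    r=cv2.minAreaRect((Q[:,:2]*1000).astype(np.float32));print(r,cv2.boxPoints(r).round(1).tolist())
    # slope
    Q=W[(mo>0)&(W[...,2]>.06)&(W[...,2]<.098)&(np.abs(W[...,0]-.6)<.08)&(np.abs(W[...,1]-.13)<.15)]
    print('slope-ish',len(Q),Q.mean(0))
```

```text
scene ((538.8336791992188, 28.984298706054688), (288.7392578125, 398.2010498046875), 3.164900779724121) [[383.70001220703125, 219.8000030517578], [405.70001220703125, -177.8000030517578], [694.0, -161.8000030517578], [672.0, 235.8000030517578]]
wedge top 124 [0.59560073 0.15883115 0.10164332]
((597.0488891601562, 159.60716247558594), (39.536136627197266, 55.010047912597656), 5.419785022735596) [[574.7999877929688, 185.10000610351562], [580.0, 130.39999389648438], [619.2999877929688, 134.10000610351562], [614.0999755859375, 188.89999389648438]]
slope-ish 554 [0.60626853 0.11287979 0.07903943]
side ((525.75830078125, 31.42462158203125), (290.18536376953125, 400.9127197265625), 3.262525796890259) [[369.5, 223.3000030517578], [392.29998779296875, -177.0], [682.0, -160.39999389648438], [659.2000122070312, 239.8000030517578]]
wedge top 40 [0.58697586 0.15842264 0.10182619]
((594.8131713867188, 158.25091552734375), (41.27063751220703, 59.86456298828125), 0.3049839735031128) [[574.0, 188.10000610351562], [574.2999877929688, 128.1999969482422], [615.5999755859375, 128.39999389648438], [615.2999877929688, 188.3000030517578]]
slope-ish 323 [0.58779118 0.13743906 0.07775913]
```

```bash
cat >> h.py <<'E'
def proj(f,p):
    E=np.array(f['extrinsics']);c=E[:3,:3]@np.array(p)+E[:3,3]
    return f['cx']+f['fx']*c[0]/-c[2], f['cy']-f['fy']*c[1]/-c[2]
E
python3 - <<'E'
from h import *
th=np.deg2rad(3.2)
for n,roi in(('scene',(205,150,405,325)),('side',(185,170,345,275))):
    f=dict(np.load(f'/tmp/{n}0.npz'));W=pts(f)
    im=cv2.cvtColor(f['img'],cv2.COLOR_RGB2BGR)
    x0,y0,x1,y1=roi; S=780/(x1-x0)
    big=cv2.resize(im[y0:y1,x0:x1],None,fx=S,fy=S,interpolation=cv2.INTER_CUBIC)
    for cen,col in(((.5388,.029),(0,255,0)),((.5258,.0314),(255,0,0))):
        R=np.array([[np.cos(th),-np.sin(th)],[np.sin(th),np.cos(th)]])
        q=[]
        for a,b in((-.145,-.2),(.145,-.2),(.145,.2),(-.145,.2)):
            w=R@[a,b]+cen;u,v=proj(f,[*w,.012]);q.append([(u-x0+.5)*S,(v-y0+.5)*S])
        cv2.polylines(big,[np.int32(q)],True,col,1)
    cv2.imwrite(f'pics/b_{n}.png',big)
    t=W[(np.abs(W[...,2])<.03)&(W[...,0]>.2)&(W[...,0]<.9)];print(n,np.percentile(t[:,2],[10,30,50,70]))
E
```

```text
scene [-0.00320322 -0.00136718 -0.00011282  0.00157483]
side [-0.00318849 -0.00063906  0.00077983  0.00299876]
```

View pics/b_scene.png

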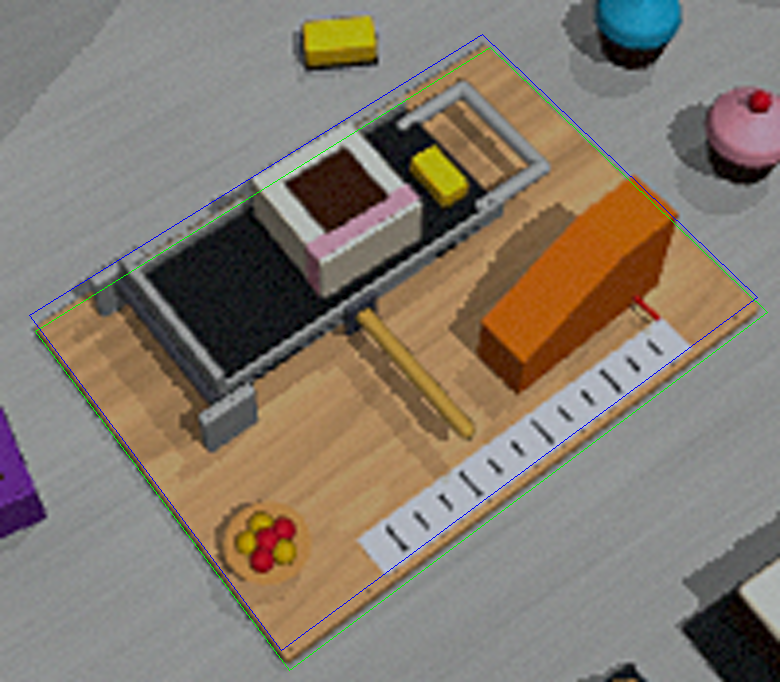

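View pics/b_side.png

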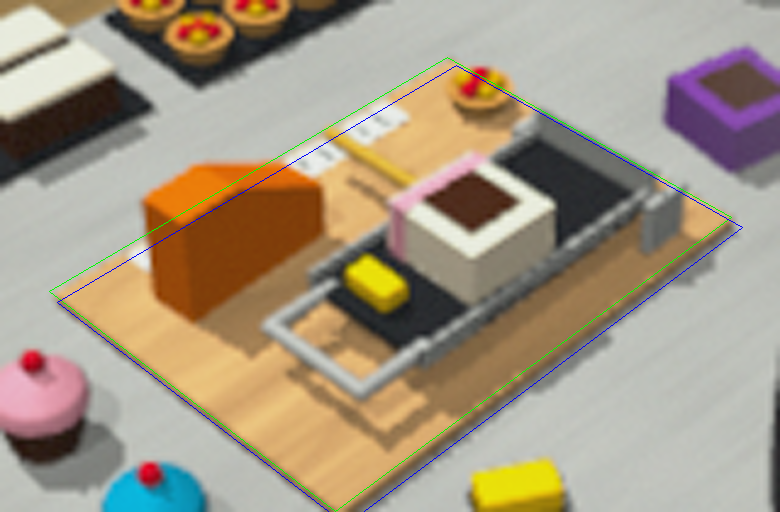

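Run:
```python
from h import *
sc=dict(np.load('/tmp/scene0.npz'));sd=dict(np.load('/tmp/side0.npz'))
S1=3.9;S2=4.875
def A(u,v):return 205+u/S1-.5,150+v/S1-.5
def B(u,v):return 185+u/S2-.5,170+v/S2-.5
def tri(a,b):
    M=[];y=[]
    for f,(u,v) in((sc,a),(sd,b)):
        Ei=np.linalg.inv(f['extrinsics']);o=Ei[:3,3];d=Ei[:3,:3]@[(u-f['cx'])/f['fx'],-(v-f['cy'])/f['fy'],-1];d/=np.linalg.norm(d)
        Pm=np.eye(3)-np.outer(d,d);M.append(Pm);y.append(Pm@o)
    x=np.linalg.lstsq(np.vstack(M),np.hstack(y),rcond=None)[0]
    return x, np.linalg.norm(np.vstack(M)@x-np.hstack(y))
for nm,a,b in[('barL(world -x)',(463,88),(362,390)),('barR',(543,163),(270,325)),('wedge top hi',(632,178),(147,203)),('hi2',(676,216),(147,203)),('wedge thin near',(484,320),(322,183)),('knee',(566,243),(267,162)),('boardNE',(758,304),(55,294)),('boardS',(285,658),(452,62)),('boardW',(35,326),(738,225)),('tt',(440,165),(377,270)),('carton corner up-left',(255,183),(553,205)),('carton corner R',(420,208),(392,205)),('pin tip',(470,433),(328,132)),('pinroot',(365,315),(412,183))]:
    x,e=tri(A(*a),B(*b));print(nm,x.round(4),round(e,4))
th=np.deg2rad(3.2)
R=np.array([[np.cos(th),-np.sin(th)],[np.sin(th),np.cos(th)]]);o=np.array([.525,.0284])
for p in[(-50,140),(85,-30),(-50,-140),(-135,-200),(155,200),(-135,200),(155,-200)]: print(p,o+R@np.array(p)/1000)
# depth points on bar
W=pts(sc);u,v=A(505,122);print(W[int(v)-2:int(v)+3,int(u)-2:int(u)+3].round(3)[...,2])
im=cv2.cvtColor(sc['img'],cv2.COLOR_RGB2HSV)
# telltale, carton top depths, pin pts
pm=(np.abs(W[...,2]-.05)<.006)&(im[...,0]>14)&(im[...,0]<30)&(im[...,1]>90)&(W[...,0]>.5)&(W[...,0]<.62)&(W[...,1]<.05)&(W[...,1]>-.1)
print(W[pm].mean(0),pm.sum(), W[pm][:,0].min(),W[pm][:,0].max(),np.polyfit(W[pm][:,0],W[pm][:,1],1))
```

```text
barL(world -x) [0.4238 0.1625 0.0486] 0.0
barR [0.5085 0.1687 0.0504] 0.0004
wedge top hi [0.5885 0.1868 0.1141] 0.0182
hi2 [0.6134 0.1871 0.1005] 0.0009
wedge thin near [0.5893 0.0565 0.0616] 0.0001
knee [0.5901 0.1094 0.1081] 0.0076
boardNE [0.6648 0.2357 0.0141] 0.0014
boardS [ 0.6873 -0.1609  0.0125] 0.0005
boardW [ 0.3986 -0.1775  0.0091] 0.0015
tt [0.4823 0.0985 0.0741] 0.0002
carton corner up-left [ 0.4358 -0.0181  0.0935] 0.0005
carton corner R [0.5111 0.0602 0.0909] 0.0009
pin tip [0.644  0.0056 0.0502] 0.0
pinroot [0.5459 0.0016 0.0584] 0.009
(-50, 140) [0.46726295 0.16539063]
(85, -30) [0.61154211 0.0031916 ]
(-50, -140) [ 0.48289297 -0.11417278]
(-135, -200) [ 0.4013748  -0.17882406]
(155, 200) [0.66859402 0.23674049]
(-135, 200) [0.3790462  0.22055225]
(155, -200) [ 0.69092262 -0.16263582]
[[0.05  0.046 0.012 0.012 0.012]
 [0.052 0.052 0.048 0.012 0.01 ]
 [0.052 0.049 0.048 0.048 0.01 ]
 [0.046 0.051 0.051 0.051 0.051]
 [0.046 0.048 0.051 0.049 0.049]]
[0.57778493 0.00103805 0.05062239] 152 0.5348209931988059 0.6199367140050949 [ 0.05496458 -0.03071966]
```

```bash
cat >> h.py <<'E'
from scipy.spatial.transform import Rotation as Ro
def rel(p,rpy,s=None):
    s=s or arm.get_state()
    R0=Ro.from_euler('xyz',s['ee_rot']);R1=Ro.from_euler('xyz',rpy)
    d=R0.inv().apply(np.array(p)-s['eef_pos'])/.3
    w=(R0.inv()*R1).as_rotvec()/np.deg2rad(60)
    print('shift',d.round(4),'turn',w.round(4),'dist',np.linalg.norm(d)*300,'deg',np.linalg.norm(w)*60)
TH=np.deg2rad(3.2);RB=np.array([[np.cos(TH),-np.sin(TH)],[np.sin(TH),np.cos(TH)]]);OB=np.array([.5235,.0282])
def b2w(x,y,z): return np.r_[OB+RB@[x/1000,y/1000],z/1000]
def w2b(p): return np.r_[RB.T@(np.array(p)[:2]-OB),p[2]]*1000
YAW=-np.pi+TH
E
python3 - <<'E'
from h import *
print(b2w(-50,140,45))
rel([.46,-.35,.23],[np.pi,0,-2.85])
f=dict(np.load('/tmp/scene0.npz'));W=pts(f)
for n,(u,v) in dict(blue=(368,156),pink=(397,185),tart=(273,290)).items(): print(n,w2b(np.nanmedian(W[v-2:v+3,u-2:u+3].reshape(-1,3),0)))
E
```

```text
[0.46576295 0.16519063 0.045     ]
shift [-0.9146  0.5529 -0.0136] turn [ 0.0014 -0.0002  0.1281] dist 320.6443062790487 deg 7.685378572202382
blue [-56.79783149 274.42394119  52.24861374]
pink [ 65.85064302 266.00958352  53.93975269]
tart [  98.49952336 -171.00657788   37.06624306]
```

```bash
python3 -m inch '0.3 -0.915 0.553 0 0 0 0.13;0.66 -0.915 0.553 0 0 0 0.13;0.66 -0.915 0.553 0 0 0 0.13;0.66 -0.915 0.553 0 0 0 0.13;0.66 -0.915 0.553 0 0 0 0.13;0.66 -0.915 0.553 0 0 0 0.13;0.66 -0.915 0.553 0 0 0 0.13'
python3 - <<'E'
from h import *
rel([.50,-.08,.23],[np.pi,0,-2.98])
E
```

```text
t: 0.8
eef_pos: [0.4619, -0.3471, 0.2264]
ee_rot: [3.141, 0.0, -2.849]
force: [0.1, -1.4, -0.4]
width: 0.0373
shift [-0.3781  0.816  -0.0115] turn [0.0004 0.0002 0.1248] dist 269.8276763102421 deg 7.4860936044714315
```

```bash
python3 -m inch '0.66 -0.38 0.816 0 0 0 0.125;0.66 -0.38 0.816 0 0 0 0.125;0.66 -0.38 0.816 0 0 0 0.125;0.66 -0.38 0.816 0 0 0 0.125;0.66 -0.38 0.816 0 0 0 0.125;0.66 -0.38 0.816 0 0 0 0.125'
python3 - <<'E'
from h import *
rel([.4658,.1652,.19],[np.pi,0,YAW])
E
```

```text
t: 1.4
eef_pos: [0.4997, -0.0798, 0.2266]
ee_rot: [3.141, 0.0, -2.98]
force: [0.2, -0.4, -0.6]
width: 0.0293
shift [-0.0196  0.8242  0.1223] turn [0.0004 0.0004 0.1006] dist 250.02968345774232 deg 6.038249910548876
```

```bash
python3 -m inch '0.66 -0.02 0.824 0.122 0 0 0.101;0.66 -0.02 0.824 0.122 0 0 0.101;0.66 -0.02 0.824 0.122 0 0 0.101;0.66 -0.02 0.824 0.122 0 0 0.101;0.66 -0.02 0.824 0.122 0 0 0.101;0.66 -0.02 0.824 0.122 0 0 0.101'
python3 - <<'E'
from h import *
s=arm.get_state();f=grab('wrist','w1.png');np.savez('/tmp/w1.npz',p=s['eef_pos'],r=s['ee_rot'],**f)
print(s['eef_pos'],s['ee_rot'],s['q'],np.array(f['tool_from_camera']).round(3))
E
```

```text
t: 2.0
eef_pos: [0.4654, 0.1663, 0.1889]
ee_rot: [-3.141, -0.001, -3.084]
force: [0.2, -1.0, -1.0]
width: 0.0294
[0.46541819 0.16631475 0.18891996] [-3.14138049e+00 -8.88405776e-04 -3.08372203e+00] [ 7.41409710e-01  8.97832977e-02 -4.31674877e-01 -4.57136153e-04
 -1.05016100e+00 -2.25410776e+00] [[ 0.002  0.96   0.282  0.076]
 [ 1.    -0.001 -0.     0.   ]
 [-0.     0.282 -0.96  -0.157]
 [ 0.     0.     0.     1.   ]]
```

View pics/w1.png

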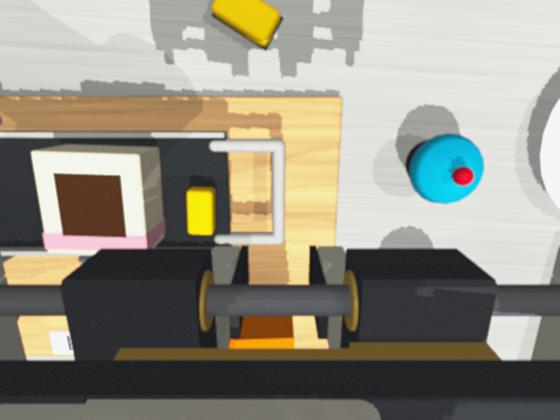

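```bash
cat >> h.py <<'E'
def wpt(f,u,v,z):
    R=Ro.from_euler('xyz',f['r']).as_matrix();T=np.array(f['tool_from_camera'])
    ray=T[:3,:3]@[(u-f['cx'])/f['fx'],-(v-f['cy'])/f['fy'],-1]
    o=R@T[:3,3]+f['p'];d=R@ray
    return o+d*(z-o[2])/d[2]
E
python3 - <<'E'
from h import *
f=dict(np.load('/tmp/w1.npz'))
for n,u,v,z in[('bar top',278.5,150,.05),('bar bot',278.5,235,.05),('stayU',245,146,.05),('stayL',245,239,.05),('board corner',341,97,.012),('orange1',231,343,.1)]:
    p=wpt(f,u,v,z);print(n,p.round(4),w2b(p).round(1))
E
```

```text
bar top [0.4262 0.1646 0.05  ] [-89.5 141.7  50. ]
bar bot [0.5037 0.1693 0.05  ] [-11.9 141.9  50. ]
stayU [0.4245 0.1359 0.05  ] [-92.8 113.1  50. ]
stayL [0.5095 0.1387 0.05  ] [ -7.8 111.1  50. ]
board corner [0.3788 0.2198 0.012 ] [-133.8  199.3   12. ]
orange1 [0.5838 0.1339 0.1   ] [ 66.1 102.2 100. ]
```

```bash
python3 -m inch '0.66 0 0.003 0.3 0 0 0;0.66 0 0.003 0.45 0 0 0;0.66 0 0.003 0.54 0 0 0;0.66 0 0.003 0.54 0 0 0;0.66 0 0.003 0.54 0 0 0;0.66 0 0.003 0.54 0 0 0;1 0 0.003 0.54 0 0 0;1 0 0.003 0.54 0 0 0;1 0 0.003 0.54 0 0 0;1 0 0.003 0.54 0 0 0' 25
python3 - <<'E'
from h import *
s=arm.get_state();print(s['width'],w2b(s['eef_pos']),s['force'])
f=grab('scene','s1.png');np.savez('/tmp/s1.npz',**f)
im=cv2.imread('pics/s1.png')[140:300,210:410];cv2.imwrite('pics/s1c.png',cv2.resize(im,None,fx=4,fy=4))
E
```

```text
t: 3.05
eef_pos: [0.4674, 0.1664, 0.0294]
ee_rot: [3.136, 0.004, -3.089]
force: [-8.4, 15.6, 0.8]
width: 0.0108
0.01084106205276415 [-48.30743684 141.14725314  29.3850342 ] [-8.39011617 15.58586144  0.84294215]
```

View pics/s1c.png

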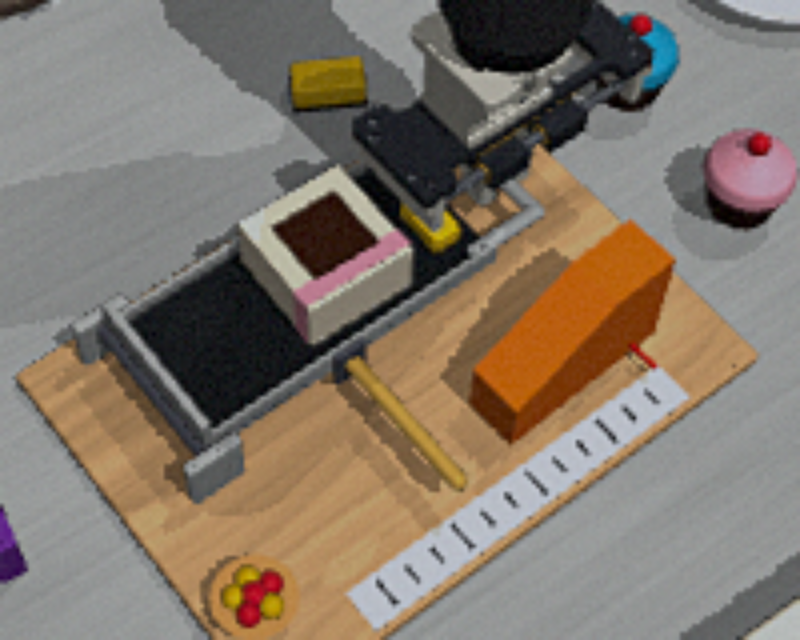

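```bash
python3 -m inch '1 0 0 0 0 0 0;1 0 0 0 0 0 0'
python3 - <<'E'
from h import *
s=arm.get_state();print(s['width'],w2b(s['eef_pos']),s['eef_pos'],s['ee_rot'],s['force'],s['moment'],s['qd'])
E
```

```text
t: 3.3
eef_pos: [0.4674, 0.1664, 0.0294]
ee_rot: [3.136, 0.004, -3.088]
force: [-8.0, 14.9, 0.3]
width: 0.011
0.011034851343885389 [-48.30479223 141.15910074  29.3718013 ] [0.46739081 0.16644255 0.0293718 ] [ 3.13605851  0.00395614 -3.08792177] [-7.97156782 14.91532187  0.2537885 ] [5.5863257  2.91198384 0.13443403] [-1.66738264e-03  6.88069502e-04 -3.05858021e-05  1.37681545e-03
 -1.12537005e-03 -6.17983307e-04]
```

```bash
python3 -m inch '1 -0.0067 -0.003 0 0 0 0;1 -0.0067 -0.003 0 0 0 0'
python3 - <<'E'
from h import *
s=arm.get_state();print(s['width'],w2b(s['eef_pos']),s['eef_pos'],s['ee_rot'],s['force'],s['moment'])
E
```

```text
t: 3.5
eef_pos: [0.4676, 0.1663, 0.0293]
ee_rot: [3.135, 0.001, -3.089]
force: [-22.9, 25.3, 8.3]
width: 0.011
0.010970475418127327 [-48.05953987 140.99272423  29.26717042] [0.46764497 0.16629013 0.02926717] [ 3.13518616e+00  1.48919528e-03 -3.08883555e+00] [-22.88578863  25.25195005   8.31545137] [9.04284942 7.87828444 0.20527739]
```

```bash
python3 -m inch '1 0.0103 0.0077 0 0 0 0;1 0.0103 0.0077 0 0 0 0'
python3 - <<'E'
from h import *
s=arm.get_state();print(s['width'],w2b(s['eef_pos']),s['eef_pos'],s['ee_rot'],s['force'],s['moment'])
E
```

```text
t: 3.7
eef_pos: [0.4672, 0.1666, 0.0296]
ee_rot: [3.138, 0.005, -3.087]
force: [2.0, 5.0, -0.2]
width: 0.0111
0.011051281255933933 [-48.45742555 141.31302844  29.55050347] [0.46722983 0.16658772 0.0295505 ] [ 3.13811817  0.00508394 -3.08667382] [ 2.0057124   4.97539152 -0.20992321] [ 1.86112701 -0.6017398   0.09138553]
```

```bash
python3 -m inch '1 0 -0.0002 -0.0187 0 0 0;1 0 -0.0007 -0.0373 0 0 0;1 0 -0.0017 -0.056 0 0 0;1 0 -0.003 -0.0746 0 0 0;1 0 -0.0047 -0.0932 0 0 0;1 0 -0.0067 -0.1117 0 0 0;1 0 -0.0067 -0.1117 0 0 0'
python3 - <<'E'
from h import *
s=arm.get_state();b=w2b(s['eef_pos']);print(s['width'],b,s['ee_rot'],s['force'],s['moment'],np.arcsin((b[2]-29.5)/280))
f=grab('scene','s2.png');np.savez('/tmp/s2.npz',**f)
im=cv2.imread('pics/s2.png')[140:300,210:410];cv2.imwrite('pics/s2c.png',cv2.resize(im,None,fx=4,fy=4))
E
```

```text
t: 4.4
eef_pos: [0.4672, 0.1645, 0.0633]
ee_rot: [3.137, 0.005, -3.088]
force: [0.5, 7.1, 1.4]
width: 0.011
0.010976184968880049 [-48.62824784 139.26444502  63.28335079] [ 3.13722761  0.00480768 -3.08815928] [0.47480067 7.13064181 1.38416575] [2.52372745 0.09693868 0.02202683] 0.12094949927635866
```

View pics/s2c.png

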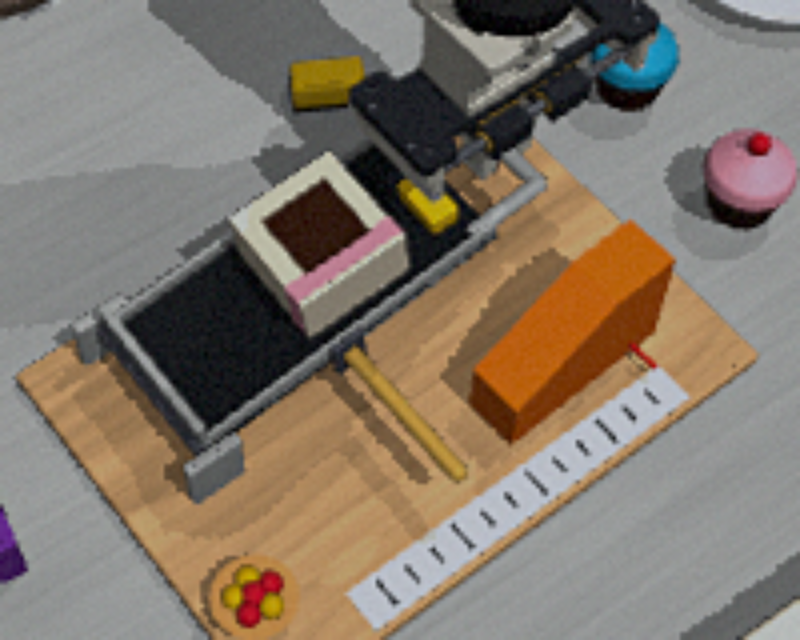

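```bash
cat >> h.py <<'E'
def look(tag=None):
    s=arm.get_state();b=w2b(s['eef_pos']);th=np.arcsin((b[2]-29.5)/280)
    f=grab('scene',tag and tag+'.png')
    im=cv2.cvtColor(f['img'],cv2.COLOR_RGB2HSV).astype(int);W=pts(f)
    c,sn=np.cos(th),np.sin(th)
    n=np.array([-RB[0,1]*0,0,0])
    # ramp axes in world
    ex=np.r_[RB[:,0],0];ey=np.r_[RB[:,1]*c,sn];ez=np.cross(ex,ey);o=b2w(-50,-140,45)
    def cast(u,v,zr):
        Ei=np.linalg.inv(f['extrinsics']);C=Ei[:3,3];d=Ei[:3,:3]@[(u-f['cx'])/f['fx'],-(v-f['cy'])/f['fy'],-1]
        p=C+d*((zr/1000-(C-o)@ez)/(d@ez))-o
        return np.array([p@ex,p@ey])*1000
    L=np.stack([(W-o)@ex,(W-o)@ey,(W-o)@ez],-1)*1000
    on=(np.abs(L[...,0])<60)&(L[...,1]>0)&(L[...,1]<240)&(L[...,2]>8)&(L[...,2]<60)
    H,S,V=im[...,0],im[...,1],im[...,2]
    mb=on&(H<15)&(S>90)&(V<130)&(L[...,2]>38)
    my=on&(H>20)&(H<35)&(S>150)
    out=[]
    for m,z in((mb,49),(my,22)):
        v,u=np.nonzero(m)
        out+= [len(u), cast(u.mean(),v.mean(),z).round(1) if len(u) else None]
    if tag:
        big=cv2.imread('pics/'+tag+'.png')[130:300,210:410];cv2.imwrite('pics/'+tag+'c.png',cv2.resize(big,None,fx=4,fy=4))
    print('t',s['t'],'th %.4f'%th,'barY err %.1f'%(b[1]-141.3+280*(1-c)),'F',s['force'].round(1),'w',round(s['width'],4),'window',out[:2],'yellow',out[2:])
E
python3 -m inch '1 0 -0.0024 -0.0185 0 0 0;1 0 -0.0052 -0.037 0 0 0;1 0 -0.0083 -0.0554 0 0 0;1 0 -0.0119 -0.0737 0 0 0;1 0 -0.0158 -0.092 0 0 0;1 0 -0.0201 -0.1101 0 0 0;1 0 -0.0201 -0.1101 0 0 0'; python3 -c "
from h import *
look('s3')"
```

```text
t: 5.15
eef_pos: [0.4675, 0.1587, 0.0965]
ee_rot: [3.137, 0.005, -3.088]
force: [-0.5, 7.6, 2.5]
width: 0.0114
t 5.15 th 0.2415 barY err 0.2 F [-0.5  7.6  2.5] w 0.0114 window [310, array([ -2.3, 137.5])] yellow [119, array([ 18.2, 210.3])]
```

View pics/s3c.png

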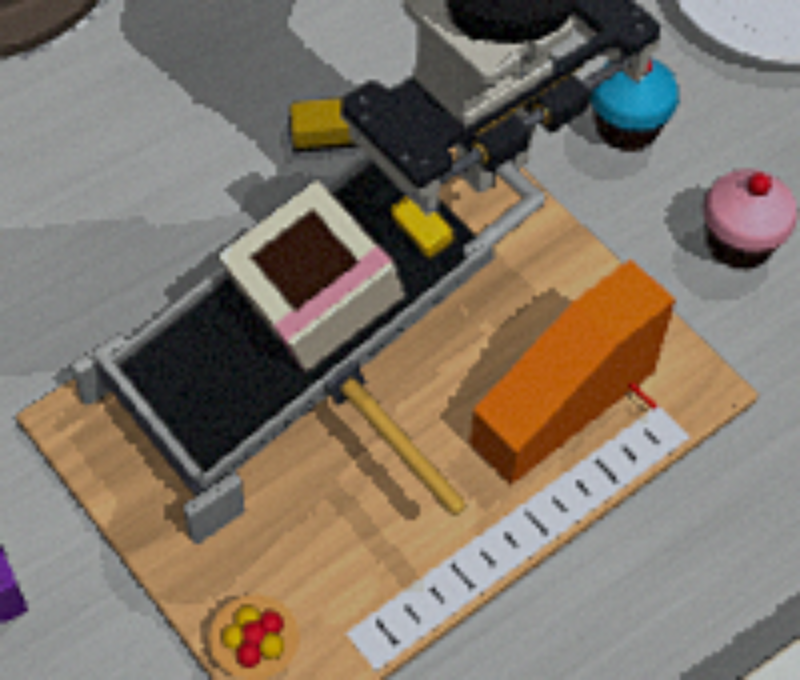

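```bash
sed -i "s/^    print('t',s\['t'\],'th/    global RR; RR=out[1][1] if out[0] else 0\n&/" h.py
cat > chk.py <<'E'
import h,sys
h.look(); sys.exit(0 if abs(h.RR-137.5)<2 else 1)
E
python3 -m inch '1 0 -0.0012 -0.0045 0 0 0;1 0 -0.0023 -0.0091 0 0 0;1 0 -0.0035 -0.0136 0 0 0;1 0 -0.0046 -0.0181 0 0 0;1 0 -0.0046 -0.0181 0 0 0' >/dev/null; python3 chk.py && python3 -m inch '1 0 -0.0012 -0.0045 0 0 0;1 0 -0.0025 -0.009 0 0 0;1 0 -0.0037 -0.0135 0 0 0;1 0 -0.005 -0.018 0 0 0;1 0 -0.005 -0.018 0 0 0' >/dev/null && python3 chk.py
```

```text
t 5.7 th 0.2595 barY err 0.3 F [ 1.7  8.5 -2.8] w 0.0113 window [296, array([ -1.8, 137.2])] yellow [125, array([ 17.4, 210.5])]
t 6.25 th 0.2794 barY err 0.3 F [ 1.3  8.8 -3.2] w 0.0114 window [303, array([ -2.3, 137.7])] yellow [122, array([ 17.9, 210.8])]
```

```bash
python3 -m inch '1 0 -0.0013 -0.0045 0 0 0;1 0 -0.0013 -0.0045 0 0 0;1 0 -0.0027 -0.009 0 0 0;1 0 -0.0027 -0.009 0 0 0;1 0 -0.0027 -0.009 0 0 0' >/dev/null; python3 chk.py && python3 -m inch '1 0 -0.0013 -0.0045 0 0 0;1 0 -0.0013 -0.0045 0 0 0;1 0 -0.0027 -0.009 0 0 0;1 0 -0.0027 -0.009 0 0 0;1 0 -0.0027 -0.009 0 0 0' >/dev/null && python3 chk.py && python3 -m inch '1 0 -0.0014 -0.0045 0 0 0;1 0 -0.0014 -0.0045 0 0 0;1 0 -0.0028 -0.0089 0 0 0;1 0 -0.0028 -0.0089 0 0 0;1 0 -0.0028 -0.0089 0 0 0' >/dev/null && python3 chk.py && python3 -m inch '1 0 -0.0014 -0.0045 0 0 0;1 0 -0.0014 -0.0045 0 0 0;1 0 -0.0028 -0.0089 0 0 0;1 0 -0.0028 -0.0089 0 0 0;1 0 -0.0028 -0.0089 0 0 0' >/dev/null && python3 chk.py
```

```text
t 6.8 th 0.2894 barY err 0.4 F [ 0.8  9.5 -3.1] w 0.0109 window [315, array([ -2.2, 137.4])] yellow [125, array([ 17.8, 211.4])]
t 7.35 th 0.2996 barY err 0.4 F [ 1.7 10.1 -3.6] w 0.0115 window [323, array([ -1.9, 137.8])] yellow [127, array([ 17.2, 211.2])]
t 7.9 th 0.3096 barY err 0.4 F [ 2.1  9.3 -3.2] w 0.0111 window [322, array([ -1.8, 137.7])] yellow [127, array([ 17.4, 211.4])]
t 8.45 th 0.3197 barY err 0.5 F [ 1.6  8.6 -2.7] w 0.011 window [316, array([ -1.7, 137.5])] yellow [133, array([ 16.6, 211.5])]
```

```bash
python3 -m inch '1 0 -0.0015 -0.0044 0 0 0;1 0 -0.0015 -0.0044 0 0 0;1 0 -0.003 -0.0088 0 0 0;1 0 -0.003 -0.0088 0 0 0;1 0 -0.003 -0.0088 0 0 0' >/dev/null; python3 chk.py && python3 -m inch '1 0 -0.0015 -0.0044 0 0 0;1 0 -0.0015 -0.0044 0 0 0;1 0 -0.003 -0.0088 0 0 0;1 0 -0.003 -0.0088 0 0 0;1 0 -0.003 -0.0088 0 0 0' >/dev/null && python3 chk.py && python3 -m inch '1 0 -0.0016 -0.0044 0 0 0;1 0 -0.0016 -0.0044 0 0 0;1 0 -0.0032 -0.0088 0 0 0;1 0 -0.0032 -0.0088 0 0 0;1 0 -0.0032 -0.0088 0 0 0' >/dev/null && python3 chk.py && python3 -m inch '1 0 -0.0016 -0.0044 0 0 0;1 0 -0.0016 -0.0044 0 0 0;1 0 -0.0032 -0.0088 0 0 0;1 0 -0.0032 -0.0088 0 0 0;1 0 -0.0032 -0.0088 0 0 0' >/dev/null && python3 chk.py
```

```text
t 9.0 th 0.3297 barY err 0.5 F [ 1.4  9.1 -2.6] w 0.0112 window [310, array([ -2. , 137.5])] yellow [133, array([ 16.8, 211.4])]
t 9.55 th 0.3397 barY err 0.5 F [ 2.1  9.  -3.6] w 0.0114 window [322, array([ -1.6, 137.7])] yellow [133, array([ 16.5, 211.9])]
t 10.1 th 0.3499 barY err 0.6 F [ 1.  10.3 -3.1] w 0.0114 window [317, array([ -1.6, 138. ])] yellow [134, array([ 16.5, 212.1])]
t 10.65 th 0.3600 barY err 0.6 F [ 1.5 10.3 -2.9] w 0.0112 window [320, array([ -2.1, 137.1])] yellow [138, array([ 16.8, 211.9])]
```

```bash
python3 -m inch '1 0 -0.0017 -0.0044 0 0 0;1 0 -0.0017 -0.0044 0 0 0;1 0 -0.0033 -0.0087 0 0 0;1 0 -0.0033 -0.0087 0 0 0;1 0 -0.0033 -0.0087 0 0 0' >/dev/null; python3 chk.py && python3 -m inch '1 0 -0.0017 -0.0044 0 0 0;1 0 -0.0017 -0.0044 0 0 0;1 0 -0.0034 -0.0087 0 0 0;1 0 -0.0034 -0.0087 0 0 0;1 0 -0.0034 -0.0087 0 0 0' >/dev/null && python3 chk.py && python3 -m inch '1 0 -0.0018 -0.0043 0 0 0;1 0 -0.0018 -0.0043 0 0 0;1 0 -0.0035 -0.0086 0 0 0;1 0 -0.0035 -0.0086 0 0 0;1 0 -0.0035 -0.0086 0 0 0' >/dev/null && python3 chk.py && python3 -m inch '1 0 -0.0018 -0.0043 0 0 0;1 0 -0.0018 -0.0043 0 0 0;1 0 -0.0036 -0.0086 0 0 0;1 0 -0.0036 -0.0086 0 0 0;1 0 -0.0036 -0.0086 0 0 0' >/dev/null && python3 chk.py
```

```text
t 11.2 th 0.3699 barY err 0.6 F [ 1.3 10.2 -2.6] w 0.0112 window [319, array([ -1.5, 138. ])] yellow [136, array([ 16.4, 212.8])]
t 11.75 th 0.3800 barY err 0.7 F [ 1.3 10.2 -1. ] w 0.0111 window [314, array([ -1.7, 137.9])] yellow [139, array([ 15.4, 212.1])]
t 12.3 th 0.3900 barY err 0.7 F [ 0.2 11.1 -2.9] w 0.0113 window [322, array([ -1.6, 137.3])] yellow [137, array([ 16.4, 212.7])]
t 12.85 th 0.4002 barY err 0.8 F [ 2.2 11.4 -1.9] w 0.0109 window [322, array([ -1.7, 138.2])] yellow [139, array([ 15.8, 212.9])]
```

```bash
python3 -m inch '1 0 -0.0018 -0.0043 0 0 0;1 0 -0.0018 -0.0043 0 0 0;1 0 -0.0037 -0.0086 0 0 0;1 0 -0.0037 -0.0086 0 0 0;1 0 -0.0037 -0.0086 0 0 0' >/dev/null; python3 chk.py && python3 -m inch '1 0 -0.0019 -0.0043 0 0 0;1 0 -0.0019 -0.0043 0 0 0;1 0 -0.0038 -0.0085 0 0 0;1 0 -0.0038 -0.0085 0 0 0;1 0 -0.0038 -0.0085 0 0 0' >/dev/null && python3 -c "
import h,sys
h.look('s4'); sys.exit(0 if abs(h.RR-137.5)<2 else 1)"
```

```text
t 13.4 th 0.4102 barY err 0.8 F [ 1.1 10.9 -1.6] w 0.0111 window [314, array([ -1.6, 137.6])] yellow [138, array([ 16.9, 212.9])]
t 13.95 th 0.4203 barY err 0.8 F [ 0.7 10.9 -1.6] w 0.011 window [323, array([ -1.8, 137.9])] yellow [142, array([ 16.5, 213.1])]
```

View pics/s4c.png

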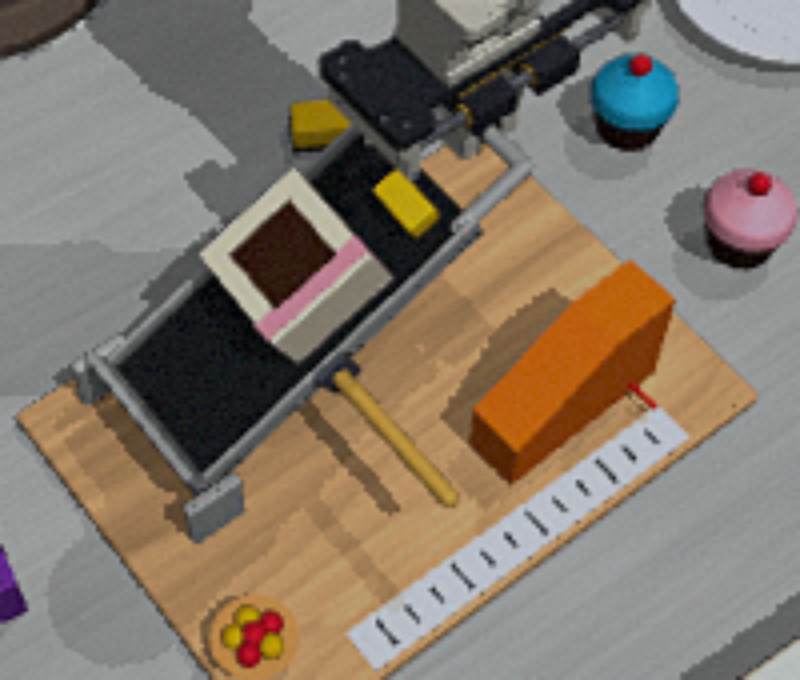

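The ramp is at about 0.42 rad. The carton (window at crop (283,253)) and the telltale (405,203) are both unmoved. The gripper is clear of them. Continuing.

```bash
python3 -m inch '1 0 -0.0019 -0.0043 0 0 0;1 0 -0.0019 -0.0043 0 0 0;1 0 -0.0039 -0.0085 0 0 0;1 0 -0.0039 -0.0085 0 0 0;1 0 -0.0039 -0.0085 0 0 0' >/dev/null; python3 chk.py && python3 -m inch '1 0 -0.002 -0.0042 0 0 0;1 0 -0.002 -0.0042 0 0 0;1 0 -0.0039 -0.0084 0 0 0;1 0 -0.0039 -0.0084 0 0 0;1 0 -0.0039 -0.0084 0 0 0' >/dev/null && python3 chk.py && python3 -m inch '1 0 -0.002 -0.0042 0 0 0;1 0 -0.002 -0.0042 0 0 0;1 0 -0.004 -0.0084 0 0 0;1 0 -0.004 -0.0084 0 0 0;1 0 -0.004 -0.0084 0 0 0' >/dev/null && python3 chk.py && python3 -m inch '1 0 -0.0021 -0.0042 0 0 0;1 0 -0.0021 -0.0042 0 0 0;1 0 -0.0041 -0.0084 0 0 0;1 0 -0.0041 -0.0084 0 0 0;1 0 -0.0041 -0.0084 0 0 0' >/dev/null && python3 chk.py
```

```text
t 14.5 th 0.4303 barY err 0.9 F [ 1.2 12.1 -1.8] w 0.0112 window [318, array([ -1.3, 136. ])] yellow [137, array([ 16.3, 213.2])]
t 15.05 th 0.4404 barY err 1.0 F [ 0.6 11.9 -1.7] w 0.011 window [323, array([ -1.7, 110.4])] yellow [142, array([ 16.8, 213.2])]
```

Slip started at about 0.43 rad. At 0.44 the carton is sliding (window at 110 mm), so I'll hold here.

```bash
python3 -m inch '1 0 0 0 0 0 0;1 0 0 0 0 0 0;1 0 0 0 0 0 0' >/dev/null; python3 chk.py;python3 -m inch '1 0 0 0 0 0 0;1 0 0 0 0 0 0;1 0 0 0 0 0 0;1 0 0 0 0 0 0' >/dev/null;python3 -c "
from h import *
look('s5')"
```

```text
t 15.4 th 0.4403 barY err 1.0 F [ 1.  10.4 -0.9] w 0.0111 window [318, array([-1.7, 68.6])] yellow [138, array([ 16.4, 213.3])]
t 15.85 th 0.4405 barY err 1.0 F [ 0.6 11.8 -1.7] w 0.0109 window [310, array([-3. , 47.9])] yellow [141, array([ 16.9, 213.1])]
```

View pics/s5c.png

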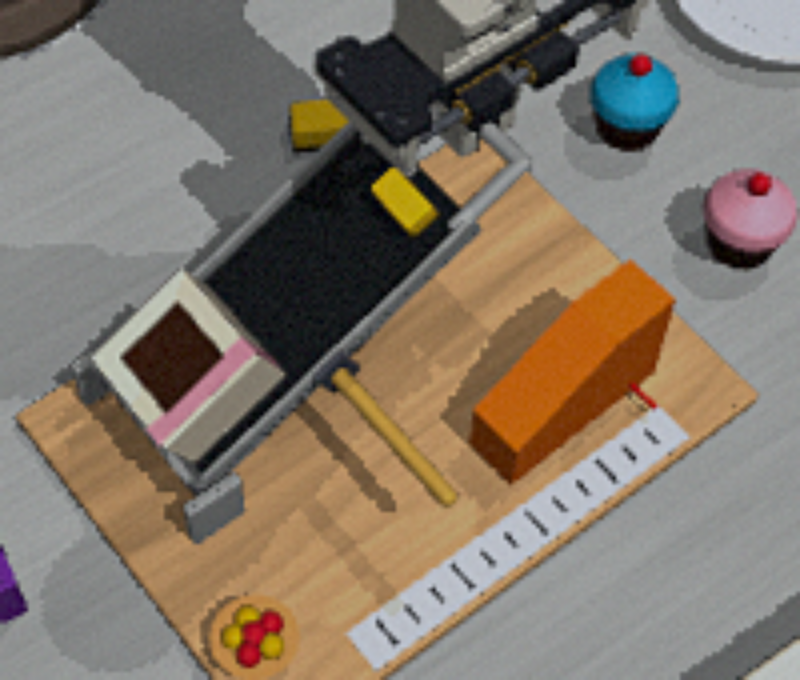

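The carton rests at the lip (window at crop (172,358)) and the telltale hasn't moved. I'll relax the side load, release and rise.

```bash
python3 -m inch '1 0 0.0035 0 0 0 0;1 0 0.0035 0 0 0 0'; python3 -m inch '0.9 0 0 0 0 0 0;0.8 0 0 0 0 0 0;0.66 0 0 0 0 0 0;0.66 0 0 0 0 0 0'; python3 -c "
from h import *
look('s6')"
```

```text
t: 16.1
eef_pos: [0.4685, 0.1409, 0.1489]
ee_rot: [3.137, 0.005, -3.088]
force: [3.1, 6.7, -1.8]
width: 0.011
t: 16.5
eef_pos: [0.4663, 0.1383, 0.1475]
ee_rot: [-3.142, -0.0, -3.089]
force: [-0.0, -0.5, 0.2]
width: 0.0271
t 16.5 th 0.4348 barY err -2.2 F [-0.  -0.5  0.2] w 0.0271 window [322, array([-2.9, 47.4])] yellow [139, array([ 16.8, 212.7])]
```

View pics/s6c.png

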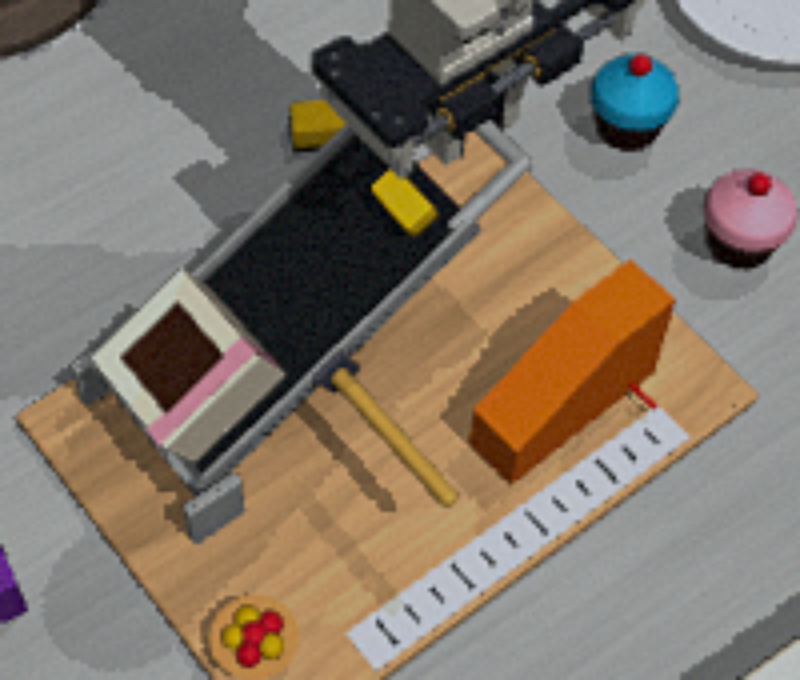

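```bash
python3 -m inch '0.66 0 0.007 -0.1 0 0 0;0.66 0 0.007 -0.22 0 0 0;0.66 0 0.007 -0.38 0 0 0;0.66 0 0.007 -0.5 0 0 0;0.66 0 0.007 -0.5 0 0 0'; python3 -c "
from h import *
look()
p=b2w(30,110,300);rel(p,[np.pi,0,YAW])"
```

```text
t: 17.05
eef_pos: [0.4686, 0.1414, 0.3028]
ee_rot: [3.138, 0.008, -3.088]
force: [0.3, -0.4, -1.0]
width: 0.0299
t 17.05 th 1.3517 barY err 193.9 F [ 0.3 -0.4 -1. ] w 0.0299 window [0, None] yellow [0, None]
shift [-0.2661 -0.0186  0.0006] turn [ 0.0025  0.004  -0.0029] dist 80.0171746231969 deg 0.3325154804780812
```

```bash
python3 -m inch '1 -0.266 -0.019 0 0 0 0;1 -0.266 -0.019 0 0 0 0;1 -0.266 -0.019 0 0 0 0'
python3 - <<'E'
from h import *
s=arm.get_state();f=grab('wrist','w2.png');np.savez('/tmp/w2.npz',p=s['eef_pos'],r=s['ee_rot'],**f)
f=grab('side','d2.png');np.savez('/tmp/d2.npz',**f)
f=grab('scene','s7.png');np.savez('/tmp/s7.npz',**f)
cv2.imwrite('pics/d2c.png',cv2.resize(cv2.imread('pics/d2.png')[160:290,185:345],None,fx=4.8,fy=4.8))
E
```

```text
t: 17.4
eef_pos: [0.5484, 0.1388, 0.2945]
ee_rot: [-3.139, -0.003, -3.09]
force: [-0.9, -0.4, -0.8]
width: 0.0112
```

View pics/w2.png

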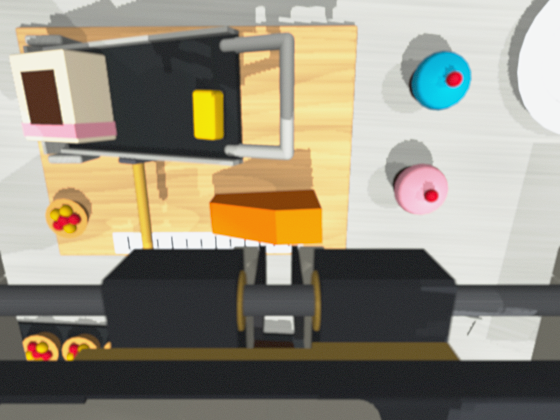

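View pics/d2c.png

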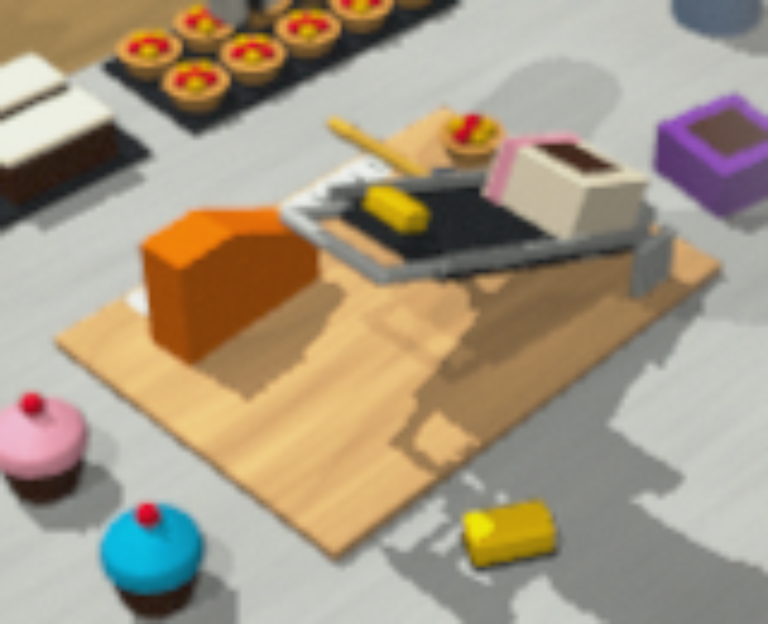

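The wrist view shows the wedge from (211,233) at the thin end to (322,242) at the rear, the pin at (142,205), the carton at the lip and the telltale unmoved. Next is the fit of the wedge's top corners.

Run:
```python
from h import *
f=dict(np.load('/tmp/w2.npz'))
x0,y0=190,170
im=cv2.cvtColor(f['img'],cv2.COLOR_RGB2BGR)[y0:265,x0:350];cv2.imwrite('pics/w2c.png',cv2.resize(im,None,fx=5,fy=5,interpolation=cv2.INTER_CUBIC))
for n,u,v,z in[('kneeU',274,212,.102),('rearU',317,207,.102),('rearD',322,242.5,.102),('kneeD',275.5,243,.102),('board corner',356,26,.012),('strip-right board edge bottom',346,248,.012)]:
    p=wpt(f,u,v,z);print(n,p.round(4),w2b(p).round(1))
```

```text
kneeU [0.581 0.136 0.102] [ 63.4 104.5 102. ]
rearU [0.573  0.1812 0.102 ] [ 58. 150. 102.]
rearD [0.613  0.1901 0.102 ] [ 98.4 156.6 102. ]
kneeD [0.6163 0.1394 0.102 ] [ 98.9 105.9 102. ]
board corner [0.3793 0.2195 0.012 ] [-133.3  199.1   12. ]
strip-right board edge bottom [0.6554 0.2378 0.012 ] [143.3 201.9  12. ]
```

View pics/w2c.png

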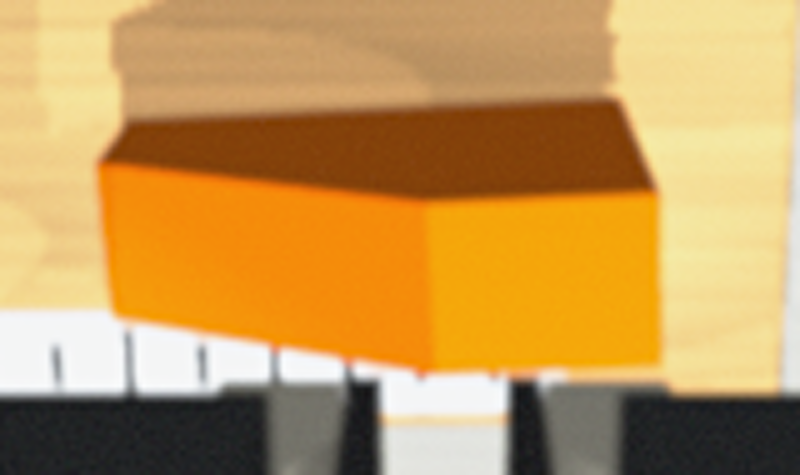

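Run:
```python
from h import *
f=dict(np.load('/tmp/w2.npz'))
P=[]
for n,u,v,z,m in[('kneeU',274.6,209.6,.102,(-20,15)),('rearU',321,207.6,.102,(-20,65)),('rearD',321.5,242,.102,(20,65)),('kneeD',276.6,244,.102,(20,15)),('thU',210,202,.057,(-20,-65)),('thD',213.2,232.8,.057,(20,-65))]:
    p=wpt(f,u,v,z);q=w2b(p);print(n,q.round(1));P.append((q[:2],m))
A=np.array([p for p,_ in P],np.float32);M=np.array([m for _,m in P],np.float32)
T,_=cv2.estimateAffinePartial2D(M,A);print(T,np.degrees(np.arctan2(T[1,0],T[0,0])))
```

```text
kneeU [ 60.8 105.1 102. ]
rearU [ 58.7 154.3 102. ]
rearD [ 97.8 156.  102. ]
kneeD [100.  107.1 102. ]
thU [64.7 27.6 57. ]
thD [103.8  29.2  57. ]
[[ 9.74922325e-01 -4.61924358e-02  8.11851260e+01]
 [ 4.61924358e-02  9.74922325e-01  9.16786024e+01]] 2.7126815312888586
```

Run:
```python
from h import *
rel(b2w(80.5,190,290),[np.pi,0,YAW])
```

```text
shift [-0.1728  0.27    0.0189] turn [-0.001  -0.0023 -0.0033] dist 96.342917690245 deg 0.2499996433591902
```

```bash
python3 -m inch '1 -0.173 0.27 0.015 0.067 0 0;1 -0.173 0.27 0.015 0.067 0 0;1 -0.173 0.27 0.015 0.067 0 0;1 -0.173 0.27 0.015 0.067 0 0'
python3 - <<'E'
from h import *
s=arm.get_state();print(w2b(s['eef_pos']),s['ee_rot'],s['q'])
rel(b2w(80.5,190,42),s['ee_rot'])
E
```

```text
t: 17.95
eef_pos: [0.5931, 0.2238, 0.2917]
ee_rot: [-3.07, -0.002, -3.087]
force: [-0.5, -0.5, 0.5]
width: 0.0006
[ 80.42870528 191.38204119 291.6746824 ] [-3.07044520e+00 -1.75260363e-03 -3.08683310e+00] [ 0.70262946  0.27483846  0.01386927  0.05698545 -1.35454556 -2.23207931]
shift [-0.0017  0.0546  0.8305] turn [0. 0. 0.] dist 249.67851759994994 deg 0.0
```

```bash
python3 -m inch '1 0 0.011 0.16 0 0 0;1 0 0.022 0.32 0 0 0;1 0 0.033 0.48 0 0 0;1 0 0.044 0.64 0 0 0;1 0 0.05 0.76 0 0 0;1 0 0.055 0.83 0 0 0;1 0 0.055 0.83 0 0 0'
python3 - <<'E'
from h import *
s=arm.get_state();print(w2b(s['eef_pos']),s['force'])
grab('scene','s8.png');cv2.imwrite('pics/s8c.png',cv2.resize(cv2.imread('pics/s8.png')[130:300,210:410],None,fx=4,fy=4))
grab('side','d8.png');cv2.imwrite('pics/d8c.png',cv2.resize(cv2.imread('pics/d8.png')[160:290,185:345],None,fx=4,fy=4))
E
```

```text
t: 18.65
eef_pos: [0.5915, 0.2197, 0.0409]
ee_rot: [-3.069, -0.004, -3.09]
force: [-0.8, -0.2, 0.2]
width: 0.0004
[ 78.6280739  187.39530502  40.87584939] [-0.77455187 -0.20101906  0.18485257]
```

View pics/s8c.png

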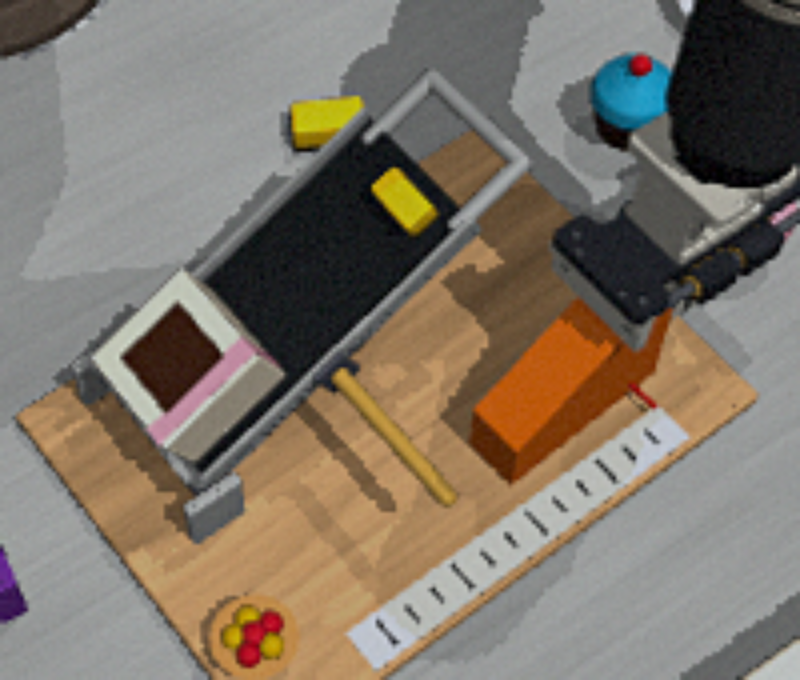

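View pics/d8c.png

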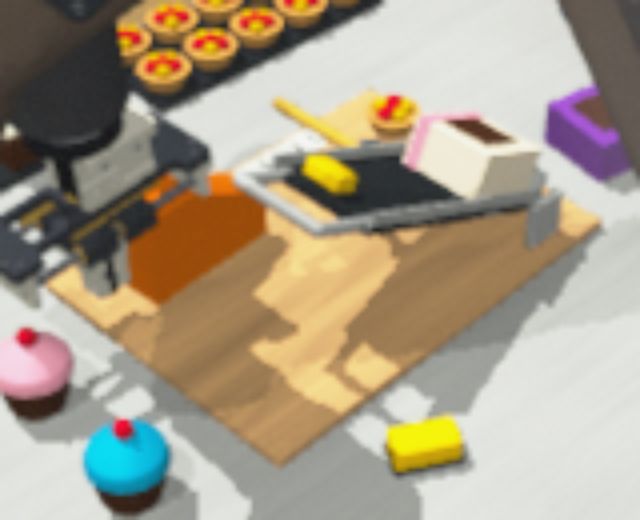

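```bash
python3 -m inch '1 -0.003 -0.02 0.0014 0 0 0;1 -0.006 -0.045 0.0032 0 0 0;1 -0.006 -0.07 0.005 0 0 0;1 -0.006 -0.095 0.0068 0 0 0;1 -0.006 -0.12 0.0085 0 0 0;1 -0.006 -0.145 0.0103 0 0 0;1 -0.006 -0.17 0.0121 0 0 0;1 -0.006 -0.195 0.0139 0 0 0;1 -0.006 -0.22 0.0157 0 0 0;1 -0.006 -0.245 0.0174 0 0 0;1 -0.006 -0.265 0.0189 0 0 0;1 -0.006 -0.28 0.02 0 0 0'
python3 - <<'E'
from h import *
s=arm.get_state();print(w2b(s['eef_pos']),s['force'],s['ee_rot'])
f=grab('scene','s9.png');np.savez('/tmp/s9.npz',**f);cv2.imwrite('pics/s9c.png',cv2.resize(cv2.imread('pics/s9.png')[130:300,210:410],None,fx=4,fy=4))
E
```

```text
t: 19.95
eef_pos: [0.6003, 0.1373, 0.043]
ee_rot: [-3.071, -0.0, -3.089]
force: [0.0, 3.0, 3.5]
width: 0.0006
[ 82.74939237 104.65061206  43.04193329] [0.01855394 2.97400429 3.54393684] [-3.07139099e+00 -1.16692806e-04 -3.08883177e+00]
```

View pics/s9c.png

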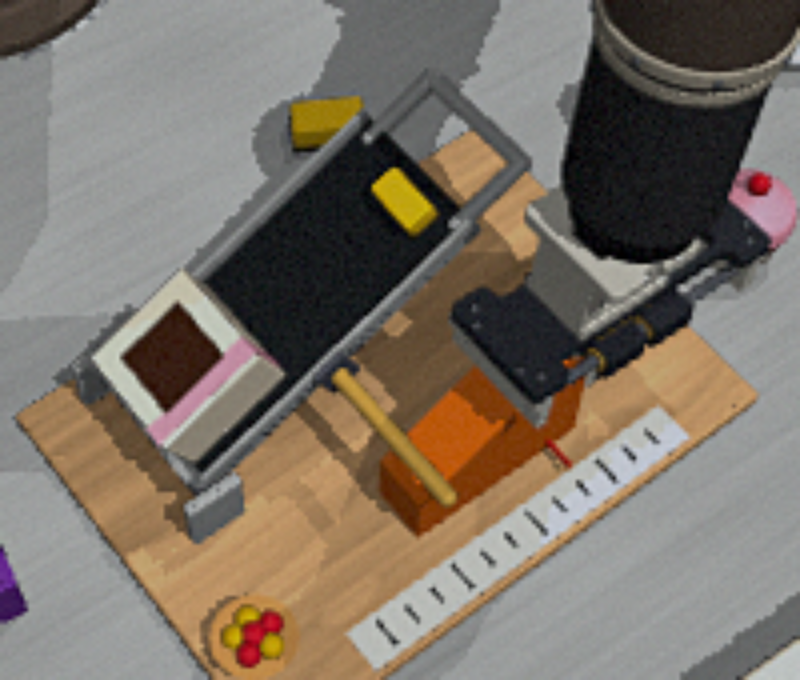

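```bash
python3 -m inch '1 0 0 0 0 0 0;1 0 0 0 0 0 0'; python3 -m inch '1 0 -0.02 0.0014 0 0 0;1 0 -0.0333 0.0024 0 0 0;1 0 -0.0333 0.0024 0 0 0;1 0 -0.0333 0.0024 0 0 0'
python3 - <<'E'
from h import *
s=arm.get_state();print(w2b(s['eef_pos']),s['force'],s['moment'])
E
```

```text
t: 20.2
eef_pos: [0.5997, 0.1373, 0.0425]
ee_rot: [-3.071, -0.001, -3.089]
force: [-0.5, 0.5, -0.1]
width: 0.0004
t: 20.6
eef_pos: [0.6008, 0.1276, 0.043]
ee_rot: [-3.071, -0.0, -3.089]
force: [-0.0, -0.2, 0.2]
width: 0.0005
[82.69680447 94.93183001 43.02426428] [-0.00904577 -0.21315627  0.19883793] [ 0.27447834  0.01968773 -0.05952173]
```

```bash
python3 -m inch '1 0 -0.015 0.001 0 0 0;1 0 -0.03 0.002 0 0 0;1 0 -0.043 0.003 0 0 0;1 0 -0.05 0.0036 0 0 0;1 0 -0.05 0.0036 0 0 0;1 0 -0.05 0.0036 0 0 0'
python3 - <<'E'
from h import *
s=arm.get_state();print(w2b(s['eef_pos']),s['force'],s['moment'])
f=grab('scene','s10.png');np.savez('/tmp/s10.npz',**f);cv2.imwrite('pics/s10c.png',cv2.resize(cv2.imread('pics/s10.png')[190:290,260:380],None,fx=6.5,fy=6.0))
E
```

```text
t: 21.2
eef_pos: [0.6016, 0.1127, 0.043]
ee_rot: [-3.071, -0.0, -3.089]
force: [-0.3, -0.6, 0.5]
width: 0.0005
[82.68572024 79.97688745 43.03041713] [-0.26072015 -0.5840972   0.50155523] [ 0.21445082 -0.0269058   0.02256167]
```

View pics/s10c.png

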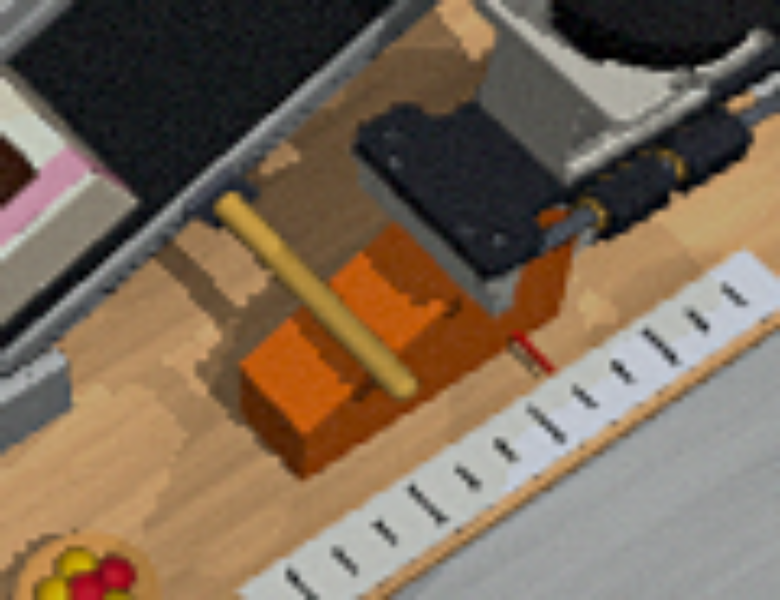

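```bash
cat > fr.py <<'E'
import h,sys,numpy as np
a=[]
s=h.arm.get_state();a=s['force'];b=h.w2b(s['eef_pos'])
print(s['t'],b.round(2),a.round(2),s['moment'].round(2)); sys.exit(0 if a[1]<1.2 else 1)
E
M='x'
python3 -m inch '1 0 -0.0067 0.0005 0 0 0;1 0 -0.0133 0.0009 0 0 0;1 0 -0.0133 0.0009 0 0 0;1 0 -0.0133 0.0009 0 0 0' >/dev/null; python3 fr.py && python3 -m inch '1 0 -0.0067 0.0005 0 0 0;1 0 -0.0067 0.0005 0 0 0;1 0 -0.0067 0.0005 0 0 0' >/dev/null; python3 fr.py && python3 -m inch '1 0 -0.0067 0.0005 0 0 0;1 0 -0.0067 0.0005 0 0 0;1 0 -0.0067 0.0005 0 0 0' >/dev/null; python3 fr.py && python3 -m inch '1 0 -0.0067 0.0005 0 0 0;1 0 -0.0067 0.0005 0 0 0;1 0 -0.0067 0.0005 0 0 0' >/dev/null; python3 fr.py
```

```text
21.65 [82.66 76.06 43.01] [-0.96  0.06  0.38] [ 0.21 -0.01  0.01]
21.95 [82.7  74.06 43.03] [-0.24 -0.08 -0.17] [0.22 0.03 0.  ]
22.25 [82.71 72.02 43.03] [-0.93 -0.16  0.74] [ 0.28 -0.03  0.04]
22.55 [82.67 70.   43.02] [-0.15  0.15 -0.04] [ 0.25 -0.02  0.01]
```

```bash
sed -i "s/a\[1\]<1.2/(a[1]<1.5 and s['moment'][0]<.6)/" fr.py
python3 -m inch '1 0 -0.0033 0.0002 0 0 0;1 0 -0.0067 0.0005 0 0 0;1 0 -0.0067 0.0005 0 0 0' >/dev/null; python3 fr.py && python3 -m inch '1 0 -0.0033 0.0002 0 0 0;1 0 -0.0033 0.0002 0 0 0' >/dev/null && python3 fr.py && python3 -m inch '1 0 -0.0033 0.0002 0 0 0;1 0 -0.0033 0.0002 0 0 0' >/dev/null && python3 fr.py && python3 -m inch '1 0 -0.0033 0.0002 0 0 0;1 0 -0.0033 0.0002 0 0 0' >/dev/null && python3 fr.py && python3 -m inch '1 0 -0.0033 0.0002 0 0 0;1 0 -0.0033 0.0002 0 0 0' >/dev/null && python3 fr.py
python3 - <<'E'
from h import *
f=grab('scene','s11.png');np.savez('/tmp/s11.npz',**f);cv2.imwrite('pics/s11c.png',cv2.resize(cv2.imread('pics/s11.png')[190:290,260:380],None,fx=6.5,fy=6.0))
E
```

```text
22.85 [82.7  68.07 43.  ] [-0.22  0.83 -0.06] [ 0.41 -0.02 -0.01]
23.05 [82.71 67.05 43.02] [0.16 0.73 1.05] [ 0.44 -0.06 -0.06]
23.25 [82.69 66.02 43.01] [ 0.43 -0.09 -0.45] [ 0.45 -0.03 -0.  ]
23.45 [82.67 65.04 43.03] [-0.06  1.76 -1.14] [ 0.38 -0.01 -0.01]
```

View pics/s11c.png

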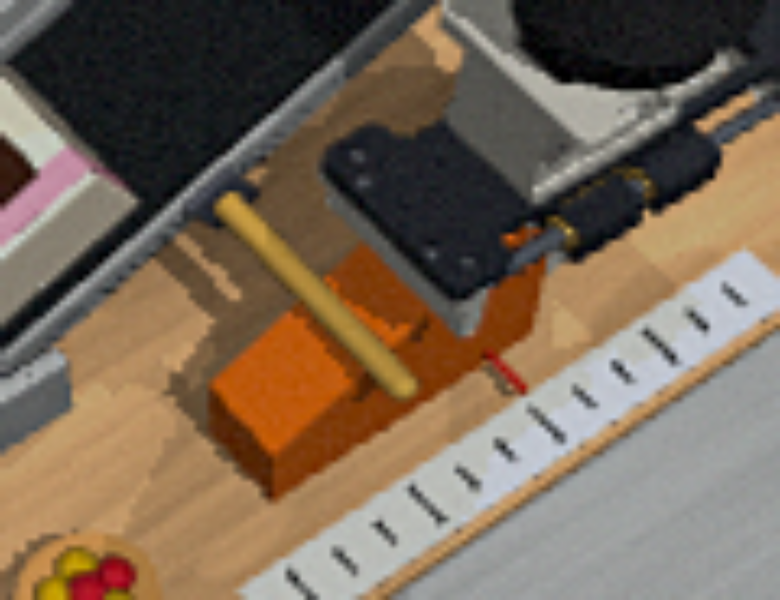

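```bash
sed -i "s/(a\[1\]<1.5 and s\['moment'\]\[0\]<.6)/s['moment'][0]<.65/" fr.py
python3 -m inch '1 0 -0.0017 0.0001 0 0 0;1 0 -0.0017 0.0001 0 0 0' >/dev/null; python3 fr.py && python3 -m inch '1 0 -0.0017 0.0001 0 0 0;1 0 -0.0017 0.0001 0 0 0' >/dev/null && python3 fr.py && python3 -m inch '1 0 -0.0017 0.0001 0 0 0;1 0 -0.0017 0.0001 0 0 0' >/dev/null && python3 fr.py && python3 -m inch '1 0 -0.0017 0.0001 0 0 0;1 0 -0.0017 0.0001 0 0 0' >/dev/null && python3 fr.py && python3 -m inch '1 0 -0.0017 0.0001 0 0 0;1 0 -0.0017 0.0001 0 0 0' >/dev/null && python3 fr.py && python3 -m inch '1 0 -0.0017 0.0001 0 0 0;1 0 -0.0017 0.0001 0 0 0' >/dev/null && python3 fr.py
```

```text
23.7 [82.66 64.61 43.02] [-0.73 -0.17 -0.11] [ 0.38 -0.02  0.03]
23.9 [82.67 64.06 43.02] [-0.26  0.87  0.79] [ 0.44 -0.02  0.03]
24.1 [82.68 63.55 43.05] [-0.49  0.79  0.04] [0.47 0.   0.02]
24.3 [82.64 63.05 43.02] [-0.43  0.34  0.71] [ 0.46 -0.05 -0.02]
24.5 [82.66 62.53 43.05] [0.2  1.75 0.48] [ 0.48 -0.03 -0.04]
24.7 [82.66 62.01 43.04] [0.21 1.32 0.31] [ 0.42 -0.02 -0.01]
```

```bash
python3 -m inch '1 0 -0.0017 0.0001 0 0 0;1 0 -0.0017 0.0001 0 0 0' >/dev/null; python3 fr.py && python3 -m inch '1 0 -0.0017 0.0001 0 0 0;1 0 -0.0017 0.0001 0 0 0' >/dev/null && python3 fr.py && python3 -m inch '1 0 -0.0017 0.0001 0 0 0;1 0 -0.0017 0.0001 0 0 0' >/dev/null && python3 fr.py && python3 -m inch '1 0 -0.0017 0.0001 0 0 0;1 0 -0.0017 0.0001 0 0 0' >/dev/null && python3 fr.py && python3 -m inch '1 0 -0.0017 0.0001 0 0 0;1 0 -0.0017 0.0001 0 0 0' >/dev/null && python3 fr.py && python3 -m inch '1 0 -0.0017 0.0001 0 0 0;1 0 -0.0017 0.0001 0 0 0' >/dev/null && python3 fr.py && python3 -m inch '1 0 -0.0017 0.0001 0 0 0;1 0 -0.0017 0.0001 0 0 0' >/dev/null && python3 fr.py && python3 -m inch '1 0 -0.0017 0.0001 0 0 0;1 0 -0.0017 0.0001 0 0 0' >/dev/null && python3 fr.py
```

```text
24.9 [82.61 61.49 43.04] [ 0.59  1.43 -0.14] [ 0.41 -0.04  0.  ]
25.1 [82.66 60.99 43.09] [0.01 0.52 0.64] [ 0.44 -0.04 -0.01]
25.3 [82.65 60.47 43.07] [0.   1.49 0.14] [ 0.51 -0.02 -0.01]
25.5 [82.65 59.98 43.07] [-0.25  1.46  0.33] [ 0.46 -0.    0.05]
25.7 [82.65 59.48 43.08] [-0.15 -0.27  0.7 ] [ 0.43  0.03 -0.01]
25.9 [82.67 58.93 43.13] [-0.08  1.54 -0.3 ] [0.5  0.05 0.04]
26.1 [82.66 58.53 43.09] [-1.17  1.33 -0.09] [0.6  0.02 0.  ]
26.3 [82.83 58.34 43.17] [-0.24  3.18 -0.49] [1.31 0.17 0.01]
```

```bash
python3 -m inch '1 0 0 0 0 0 0;1 0 0 0 0 0 0' >/dev/null;python3 fr.py; python3 -m inch '1 0 -0.0005 0 0 0 0;1 0 -0.0005 0 0 0 0' >/dev/null; python3 fr.py
python3 - <<'E'
from h import *
f=grab('scene','s12.png');np.savez('/tmp/s12.npz',**f);cv2.imwrite('pics/s12c.png',cv2.resize(cv2.imread('pics/s12.png')[190:290,260:380],None,fx=6.5,fy=6.0))
a=np.load('/tmp/s9.npz')['img'].astype(int);b=f['img'].astype(int)
# ramp motion: phase correlation on telltale/rim/bar region & carton
for (x0,y0,x1,y1) in[(295,150,345,195),(230,195,285,255)]:
    g=[cv2.cvtColor(i[y0:y1,x0:x1].astype(np.uint8),cv2.COLOR_RGB2GRAY).astype(np.float32) for i in(a,b)]
    print(cv2.phaseCorrelate(*g))
E
```

```text
26.5 [82.83 58.3  43.19] [-0.47  4.62  0.1 ] [ 1.59  0.18 -0.01]
26.7 [82.86 58.23 43.23] [-0.8   4.65  0.06] [ 1.89  0.28 -0.04]
((-0.16706212323556713, 0.30005270724962685), 0.766780570771959)
((-0.033270641050709315, 0.03239676740215458), 1.0120003890991212)
```

View pics/s12c.png

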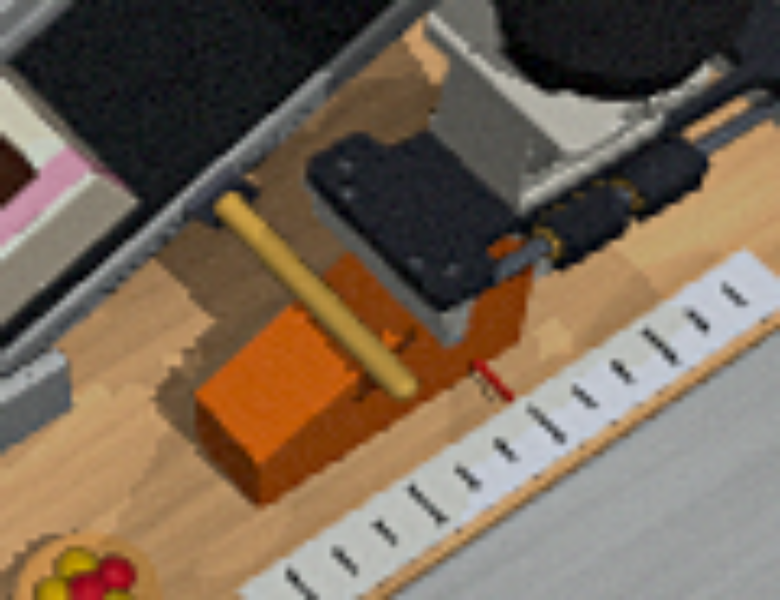

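```bash
python3 -m inch '1 0 0.0007 0 0 0 0;1 0 0.002 0 0 0 0;1 0 0.005 -0.0003 0 0 0;1 0 0.01 -0.0007 0 0 0;1 0 0.025 -0.0018 0 0 0;1 0 0.05 -0.0036 0 0 0;1 0 0.07 -0.005 0 0 0;1 0 0.07 -0.005 0 0 0'; python3 -m inch '1 0 0 -0.1 0 0 0;1 0 0 -0.25 0 0 0;1 0 0 -0.4 0 0 0;1 0 0 -0.55 0 0 0;1 0 0 -0.7 0 0 0;1 0 0 -0.7 0 0 0'
python3 - <<'E'
from h import *
s=arm.get_state();print(s['t'],w2b(s['eef_pos']),s['force'])
f=grab('scene','s13.png');np.savez('/tmp/s13.npz',**f);cv2.imwrite('pics/s13c.png',cv2.resize(cv2.imread('pics/s13.png')[130:300,210:410],None,fx=4,fy=3.5))
f=grab('side','d13.png');cv2.imwrite('pics/d13c.png',cv2.resize(cv2.imread('pics/d13.png')[160:290,185:345],None,fx=4.8,fy=4.6))
E
```

```text
t: 27.55
eef_pos: [0.6018, 0.1126, 0.0432]
ee_rot: [-3.071, 0.0, -3.088]
force: [0.0, 0.3, -0.2]
width: 0.0006
t: 28.15
eef_pos: [0.6039, 0.1276, 0.2602]
ee_rot: [-3.075, 0.011, -3.087]
force: [0.4, 0.3, 0.0]
width: 0.0004
28.15 [ 85.79840323  94.73816449 260.1695234 ] [0.37454542 0.31677089 0.02382171]
```

View pics/s13c.png

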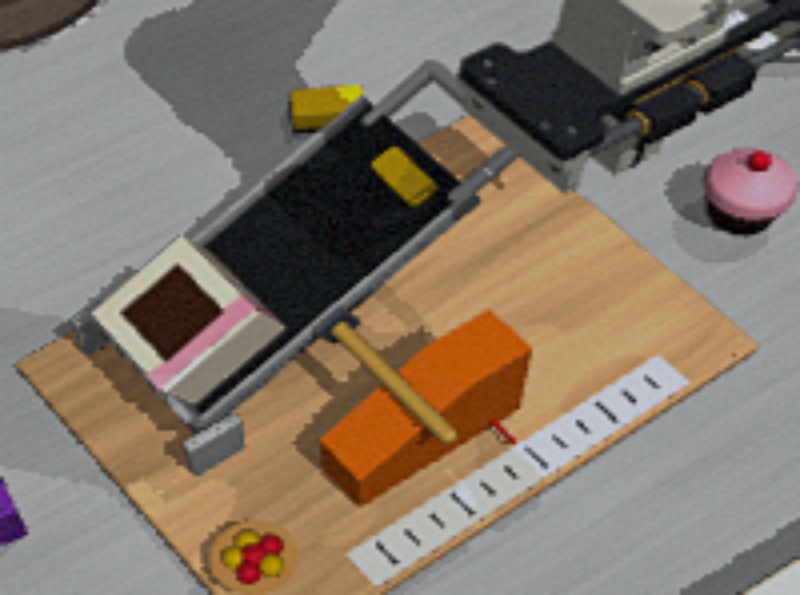

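View pics/d13c.png

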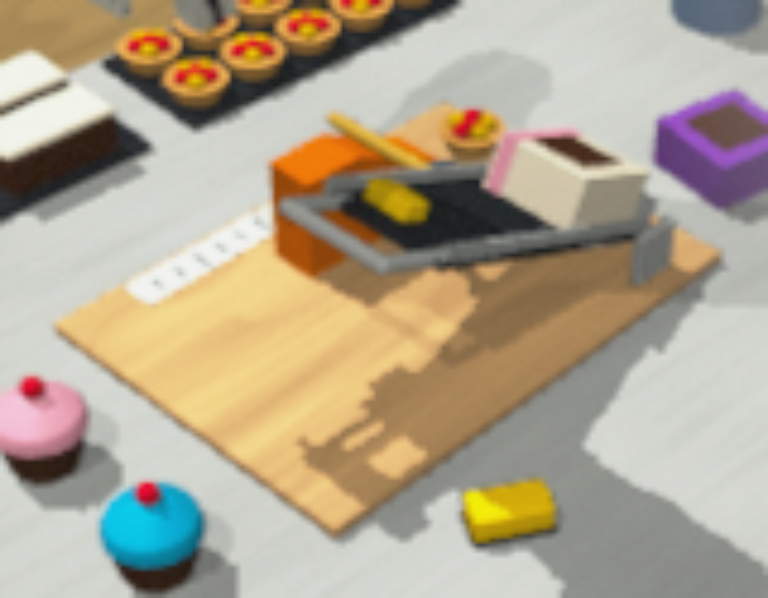

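Run:
```python
from h import *
g=lambda n:cv2.imread(f'pics/{n}.png')
def cent(n,lo,hi,roi):
    i=g(n)[roi[1]:roi[3],roi[0]:roi[2]];m=cv2.inRange(cv2.cvtColor(i,cv2.COLOR_BGR2HSV),lo,hi)
    M=cv2.moments(m,True);return M['m00'],round(M['m10']/M['m00']+roi[0],2),round(M['m01']/M['m00']+roi[1],2)
for n in('s6','s8','s9','s12','s13'):
    print(n,'tt',cent(n,(20,130,40),(35,255,255),(300,165,325,192)),'pin tip',cent(n,(18,100,70),(30,255,255),(308,235,326,258)),'window',cent(n,(0,60,10),(15,255,110),(238,202,268,235)))
for r in[(285,250,312,280)]:
    a,b=[cv2.cvtColor(g(n)[r[1]:r[3],r[0]:r[2]],cv2.COLOR_BGR2GRAY).astype(np.float32) for n in('s12','s13')]
    print('wedge front shift',cv2.phaseCorrelate(a,b,cv2.createHanningWindow(a.shape[::-1],cv2.CV_32F)))
```

```text
s6 tt (155.0, 310.75, 180.2) pin tip (121.0, 315.26, 246.85) window (343.0, 252.32, 219.09)
s8 tt (157.0, 310.75, 179.96) pin tip (114.0, 315.19, 246.5) window (350.0, 252.23, 219.18)
s9 tt (160.0, 310.68, 180.02) pin tip (104.0, 314.95, 246.38) window (344.0, 252.27, 219.08)
s12 tt (156.0, 310.56, 179.98) pin tip (107.0, 315.06, 246.46) window (346.0, 252.21, 219.21)
s13 tt (158.0, 310.59, 179.98) pin tip (105.0, 315.15, 246.7) window (359.0, 252.08, 219.05)
wedge front shift ((0.7407138240197728, -0.057171843228355), 1.017954464900641)
```

Run:
```python
from h import *
arm_f=grab('scene','s14.png')
g=lambda n:cv2.imread(f'pics/{n}.png')
for n in('s11','s12','s13','s14'):
    i=g(n)[235:290,270:345];h=cv2.cvtColor(i,cv2.COLOR_BGR2HSV).astype(int)
    red=((h[...,0]<4)|(h[...,0]>174))&(h[...,1]>150)&(h[...,2]>70)
    red[:, :55]=False
    v,u=np.nonzero(red);print(n,len(u),(u.mean()+270).round(2) if len(u) else 0,(v.mean()+235).round(2) if len(u) else 0,end=' ')
    o=(h[...,0]<16)&(h[...,1]>215)&(h[...,2]>40);v,u=np.nonzero(o);print('orange min u',u.min()+270,'max v',v.max()+235, 'front cen',u[u<32].mean().round(2),v[u<32].mean().round(2),(u<32).sum())
c=[cv2.resize(g(n)[225:285,280:345],None,fx=6,fy=6,interpolation=cv2.INTER_CUBIC) for n in('s12','s14')]
cv2.imwrite('pics/cmp.png',np.hstack(c))
```

```text
s11 6 337.5 251.5 orange min u 275 max v 288 front cen 27.38 22.91 164
s12 11 335.64 253.09 orange min u 270 max v 288 front cen 26.49 24.39 231
s13 11 335.64 253.09 orange min u 270 max v 288 front cen 26.25 24.59 235
s14 9 335.22 252.78 orange min u 270 max v 288 front cen 26.47 24.46 235
```

View pics/cmp.png

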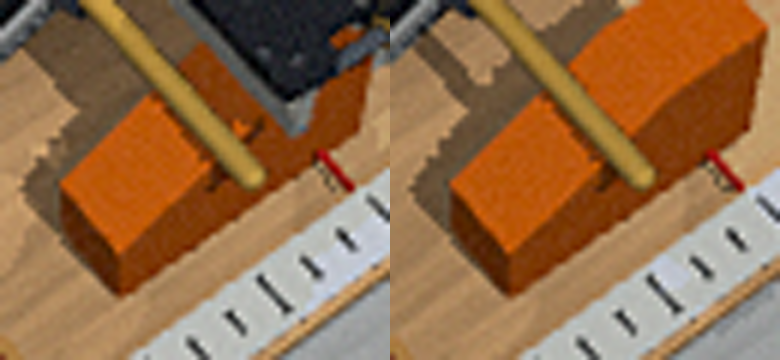

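```bash
python3 -m inch '1 0 0 0 0 0 0;1 0 0 0 0 0 0;1 0 0 0 0 0 0'; python3 -c "
from station import arm
print(arm.job_done())"
```

```text
t: 28.6
eef_pos: [0.6006, 0.1261, 0.2516]
ee_rot: [-3.071, -0.002, -3.089]
force: [-0.0, -0.3, -1.0]
width: 0.0001
the job is handed in; nothing more can be done
None
```

The job is handed in at 28.6 s: the ramp stands at about 0.44 rad with the carton at the lip, and the wedge is under the pin.

- **Lift:** I pinched the bar and raised it in small steps. The carton began to slip at about 0.43 rad and slid to the lip while I held at 0.44 rad. Its origin ended about 46 mm up the ramp, as expected at the lip. The slide took roughly a second.
- **Telltale:** it did not slip. Its image centroid stayed within about 0.2 px from before release to the end.
- **Wedge:** I pushed it from behind with closed fingers, because the gripper body would probably have struck the raised ramp in a top grip. I stopped at about 4.6 N of push on the slope, then backed off and rose clear.
- **Last checks:** the wedge's red pointer, the pin tip and the carton window all stayed within half a pixel (about 1–2 mm) after release. The other things on and around the board look untouched in the final scene and side views.

Checks that disagreed or were not made:
- One phase correlation on the wedge's front gave a 0.7 px shift. I put that down to the changed arm shadow, since the wedge's orange mask and red pointer did not move by that much.
- I could not measure how hard the pin bears on the wedge once the gripper let go.
- While gripping the bar, the wrist force peaked at about 35 N until I relaxed the arm's position. That was before lifting.

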